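Unload a brake pad from the clamshell bonding fixture

ROBOT

A 7-joint arm with a two-finger parallel gripper is mounted at the origin on the work surface. World frame = base frame: x ahead of the robot, y to its left, z up, the work surface at z = 0. Lengths are in mm, angles in rad, forces in N, time in s.
With the tool pointing down it reaches from about 400 to 875 mm from the base axis. Payload 6.5 kg.
Tool frame: the origin (TCP) lies at the very end of the fingers, on their centre line; the grasp point (between the pads) lies 19 mm behind it (bot.hold_point_z is the distance from the TCP to the grasp point, in mm); z points along the fingers, y is the direction in which the jaws open and shut (so a half turn about z gives the same grasp; the last joint's range is limited). The gripper opens to 88 mm and grips with 3 to 60 N. Pads are 18 mm wide; open, the fingers measure 123 mm over their backs; the gripper's body (75 mm by 187 mm) begins 45 mm behind the grasp point.
Start: joints at [-1.301, 0.536, -0.004, 1.538, 0.003, 1.067, -0.071], TCP at [214.186, 613.689, 238.716] pointing down, gripper open.
Joint ranges: [-2.7, 2.7], [-0.37, 2.16], [-1.27, 1.26], [0.24, 2.4], [-1.31, 4.45], [0.19, 1.91], [-2.76, 2.76]. Speed limits (rad/s): [2.39, 2.39, 3.14, 3.14, 3.14, 3.14, 3.14].

INTERFACE

Orientations are given as a rotation vector (axis times angle).
In Python, from bench import bot, eyes gives the robot as it stands.
- The arm moves only by the tool drive_tool, never from a script. Its argument "plan" is a list of rows, each a list of 5 numbers: the shift along the tool's x, y, z normalised to -1 to 1, where 1 is 100 mm, then the turn about the tool's z normalised to -1 to 1, where 1 is pi/2 rad, then the gripper command: -1 is fully open, 1 is shut, values between are in proportion. A call has 1 to 12 rows; each row is the pose to reach, as a shift and turn from the pose measured when the call began, along the tool's axes at that moment; what a row does not reach only later rows make up. A row lasts 1/10 s, in which the tool goes at most 50 mm and 8.59 degrees, less where a joint would pass 70% of its speed; a pose out of reach is approached as far as the arm can. A call with a number of a shift or a turn outside -1 to 1 is refused whole. A call with a gripper value outside its range is refused whole. The fingers move at their own pace and stop on an object; "grip_force" is the grip in N (left out, the last holds). Time passes only in rows, so rows that repeat a pose let the fingers close. It gives the time, the measured TCP pose, the force and the opening at its end, in the units of the state.
- bot.read_state(): the state, without advancing time (a new reading comes with each control period).
- eyes.capture(name): name is "side" or "top" or "wrist"; returns (picture, depth): 420x560x3 uint8, blue, green, red; 420x560 float32, mm along the optical axis (not along the pixel's ray), 0 where there is no reading.
- eyes.camera_info(name): a dict with "K" (3x3 intrinsics, pixels), "R" (3x3) and "t" (3): a world point X has camera coordinates R X + t. Camera axes: x right, y down, z forward; pixel columns grow to the right and rows downward; lengths in mm; the calibration is good to about 2 mm. The wrist camera is an equidistant fisheye: a pixel r from the principal point sees the ray r / f radians off the axis. A picture is of the moment at which its call begins: read the wrist's pose just before it. camera_info takes no time and is no camera call; for the wrist camera it gives the pose at the moment of the call.
- bot.close_job(): hands the job in, once; it reports no verdict.
The state is a dict: "time": time; "q": joint angles; "qd": joint speeds; "joint_efforts": joint torques, N m; "eef_pos": TCP position; "tcp_rot": TCP orientation; "wrist_force": force on the tool from outside, world axes, zero at the start; "moment": the same for the moment, N m; "opening": opening from 0.0 (shut) to 1.0 (fully open).
Only numpy, scipy, OpenCV 4.12 (cv2) and the standard library are available. Lean on these libraries where they do the work, as an engineer would, in place of code of your own. Each camera call takes 0.05 s, during which the arm holds its last target.

TASK

The shim on the brake pad in the clamshell fixture has set. Swing the fixture's lid up and over past vertical so that it rests open by itself, lift the pad out of the sloping nest and lay it gently flat, lining up, on the middle of the kit tray's free runner, lengthwise, with its end pushed home against the stop wall like the pad already there. Use only a light push, leave the lid open and do not disturb the other things on the bench.

Things in the scene. Friction and masses are not known exactly. Their poses are not given: they have to be found in the camera images.
- fixture: Fixed grey fixture, base 170 x 180 mm, with an aluminium bed (140 mm up the slope, 170 wide) sloping up 30 degrees towards the robot's left, within 20 degrees. Origin at table level; x points uphill, z up, y along the bed's width. The bed's surface is 72.5 mm above the origin. On the bed a nest of rails and stop blocks holds the pad; the lid lies over it, hinged at the upper end.
- lid (a joint): Lid angle, rad: 0 closed (parallel to the 30 degree bed); grows as its low end swings up and over towards uphill. Vertical at 2.09; rests on its open stop at 2.62, 30 degrees past vertical, its handle then the highest point, 312 mm above the table. No latch, light friction, about 0.5 kg, 120 mm wide, 8 thick: let go before vertical it falls shut; past vertical it falls open and stays.
- lid_hinge (a point): Middle of the lid's hinge line, parallel to the fixture's y axis, at the upper end of the bed, 146 mm above the table.
- lid_handle (a point): Middle of the lid's handle: a round steel bar 12 mm thick along the fixture's y, 72 mm clear between its two arms, in the lid's plane beyond the front edge (a D). Open gap of 45 mm from bar centre line to lid edge. 185 mm from the hinge line; lid closed, about 57 mm above the table with nothing under it. Axes turn with the lid; closed: x uphill, z square to the bed.
- pad_center (a point): Centre of the brake pad in the nest: dark steel backing plate with grey lining on top. 50 mm (x) by 130 (y), 16 thick (z, lining side up); the outer 15 mm at both ends are ears 26 wide, 6 thick. About 0.32 kg. It starts lying on the bed's slope, 30 degrees from level, z square to the bed; grip it across the 50 mm, fingers square to the bed.
- tray: Fixed grey kit tray, 220 (x) by 200 mm (y), floor 6 mm thick; origin under its centre at table level, axes within 9 degrees of the robot's. Two raised runners, 36 mm wide, tops 22 mm above the table, run along y at x = -55 mm (nearer the robot, free) and +55 mm (with the other pad), from y = -98 to +88 mm, where a stop wall 36 mm high crosses them. Pads lie lengthwise.
- tray_home (a point): On the tray's free (-x) runner: where the centre of the pad is when it lies flat with its +y end touching the stop wall, 30 mm above the table. Axes as the tray's.
- mate_center (a point): Centre of the other, equal brake pad, already lying home on the tray's +x runner. Loose; leave alone.
- can_center (a point): Centre of an upright aluminium spray can, 64 mm across, 148 mm tall, loose. Leave alone. It stands on the side of the fixture opposite to the tray.
- tin_center (a point): Centre of a closed steel tin, 84 mm across, 75 mm tall, loose, behind the work. Leave alone.
- wrench: A wrench lying on the bench behind the work, loose. Leave alone.
- nest (a point): Middle of the nest's underside, on the bed; z square to the bed, x uphill. Rails carry the pad 15 mm off the bed. Stop blocks 25 mm high stand 1.5 mm outside the pad's edges: lift it 10 mm or more along z to free it. Within 37 mm of the middle (y) both long edges are free for fingers down to the bed, 38 mm outwards from the pad on either side.

How it is judged (in metres and radians):
On the way, in this order (a step that is already met when the one before it is completed fails the run):
1. the lid rests open past vertical with nothing holding it (value of joint lid above 2.4 rad and contact force between lid and anything else below 0.3 N), for 0.3 s.
2. the pad is lifted clear of the nest (distance between pad_center and fixture above 0.14 m and contact force between pad and fixture below 0.1 N), for 0.2 s.
At the end, for the whole second after the job is handed in: The lid rests open past vertical (joint above 2.4 rad). The pad lies flat and still on the free runner, lining up (within 0.06 rad of level, 3 mm in height), within 10 mm of the runner's middle line, within 0.09 rad of the runner's direction, its end no more than 4.5 mm from the stop wall, released (value of joint lid above 2.4 rad and x of pad_center in the frame of tray_home between -0.01 and 0.01 m and y of pad_center in the frame of tray_home above -0.0045 m and z of pad_center in the frame of tray_home between -0.003 and 0.003 m and angle between pad_center's own z axis and vertical below 0.06 rad and angle between the y axis of pad_center and the y axis of tray, either way round below 0.09 rad and linear speed of pad below 0.01 m/s); the robot touches nothing.
It fails at once if the pad is dropped on or pushed into the tray with more than 45 N (contact force between pad and tray above 45 N).
It fails at once if the other pad is moved more than 10 mm (distance of mate_center from where it was at the start of the episode above 0.01 m).
It fails at once if the can, tin or wrench is moved more than 20 mm (distance of any of can_center, tin_center, wrench from where it was at the start of the episode above 0.02 m).
It also fails if it takes over 72 s, if anything falls off the work surface, if the arm or the gripper's body presses on something with over 40 N, if the wrist force passes 120 N, or if a joint passes its speed limit or range.

## Working session

There is one attempt and no reset: what is moved stays moved. The work goes in short steps, Python scripts to look and compute and a tool call to move; the robot and the scene stay as the last step left them, time stands still between calls to the robot, and variables do not carry over. Pictures are saved under pics/ and viewed, and the job is handed in when it is done.

Besides the shell and the picture viewer there is one more tool, called after ">>>" as a command line: name --pt "numbers of a row" for each row, then --argument value for the rest. drive_tool: Moves the arm, as the interface text tells. Its arguments: {"type":"object","properties":{"plan":{"type":"array","items":{"type":"array","items":{"type":"number"}}},"grip_force":{"type":"number"}},"required":["plan"]}

```bash
ls; mkdir -p pics; python3 - <<'E'
from bench import bot, eyes
import cv2,numpy as np
s=bot.read_state();print(s)
for n in ["side","top","wrist"]:
    p,d=eyes.capture(n);cv2.imwrite(f"pics/{n}0.png",p);np.save(f"pics/{n}0.npy",d)
    i=eyes.camera_info(n);print(n,i)
E
```

```text
pics
{'time': 0.0, 'q': array([-1.30118648,  0.53718844, -0.00446294,  1.5388238 ,  0.00259682,
        1.06727898, -0.07118071]), 'qd': array([ 2.68255501e-05, -1.57896707e-03, -8.44929926e-04,  4.08969311e-04,
        8.96241306e-04,  1.08920707e-03, -7.04913756e-04]), 'joint_efforts': array([-4.84041573e-05, -5.70997095e+01,  9.90814157e-01, -2.51596498e+01,
       -5.61873824e-02,  1.79926754e-02,  1.68826400e-04]), 'eef_pos': array([214.00223048, 613.13645454, 237.84362989]), 'tcp_rot': array([-5.24813399e-01, -3.09726826e+00,  2.64467667e-03]), 'wrist_force': array([ 0.17848738, -0.18293723, -0.30616082]), 'moment': array([-0.04690292, -0.01239495,  0.02118319]), 'opening': 1.002863443199849}
side {'K': array([[530.67357423,   0.        , 274.93575993],
       [  0.        , 530.67357423, 208.06633507],
       [  0.        ,   0.        ,   1.        ]]), 'R': array([[ 8.06835607e-01, -5.90775976e-01,  2.23634071e-04],
       [-3.41893786e-01, -4.67240429e-01, -8.15349631e-01],
       [ 4.81793464e-01,  6.57776655e-01, -5.78968851e-01]]), 't': array([-473.39005981,  308.74159094,  843.80404911])}
top {'K': array([[437.60615217,   0.        , 275.12481667],
       [  0.        , 437.60615217, 203.21739448],
       [  0.        ,   0.        ,   1.        ]]), 'R': array([[ 1.33045262e-03, -9.99995807e-01, -2.57197158e-03],
       [-9.84230812e-01, -8.54527948e-04, -1.76886908e-01],
       [ 1.76883969e-01,  2.76675332e-03, -9.84227823e-01]]), 't': array([ 22.70546115, 590.63773426, 972.87304211])}
wrist {'K': array([[325.1922621 ,   0.        , 276.03954671],
       [  0.        , 325.1922621 , 213.85326545],
       [  0.        ,   0.        ,   1.        ]]), 'R': array([[ 0.32902354,  0.94432086, -0.00127184],
       [ 0.89688384, -0.3120733 ,  0.31338417],
       [ 0.2955383 , -0.10425146, -0.94962558]]), 't': array([-649.01128991,  -43.20226257,  391.1429389 ])}
```

View pics/top0.png

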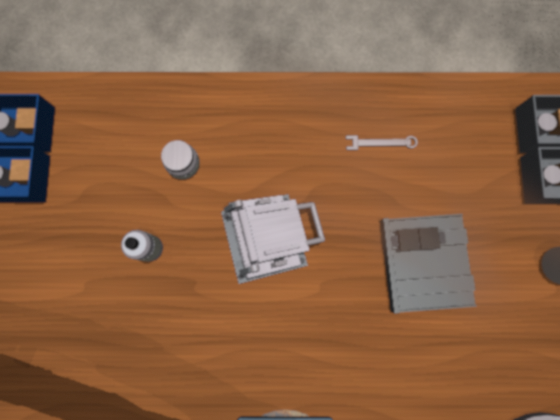

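View pics/side0.png

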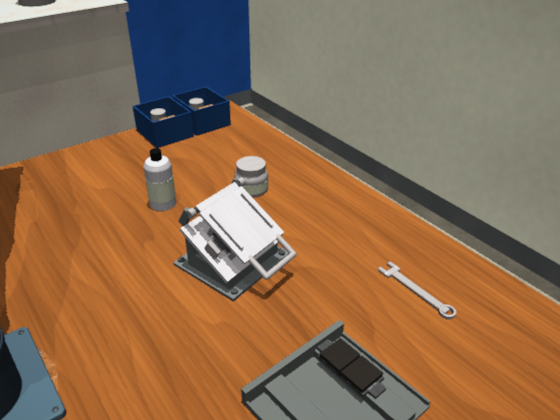

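View pics/wrist0.png

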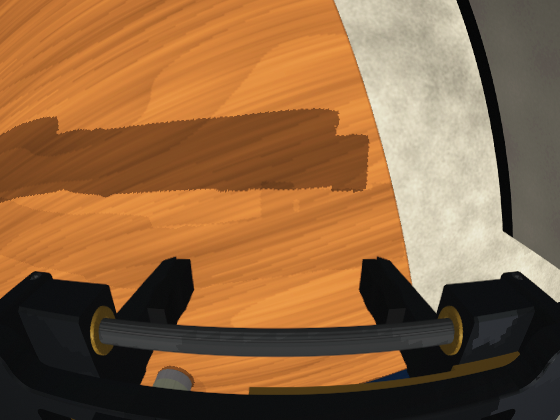

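```bash
python3 - <<'E'
from bench import bot, eyes
import cv2,numpy as np
print([a for a in dir(bot) if a[0]!='_'],[a for a in dir(eyes) if a[0]!='_'],bot.hold_point_z)
print(bot.read_state()['time'])
t=cv2.imread('pics/top0.png');s=cv2.imread('pics/side0.png');w=cv2.imread('pics/wrist0.png')
cv2.imwrite('pics/topfix.png',cv2.resize(t[180:300,205:345],None,fx=5,fy=5,interpolation=cv2.INTER_CUBIC))
cv2.imwrite('pics/toptray.png',cv2.resize(t[200:325,370:490],None,fx=4.8,fy=4.8,interpolation=cv2.INTER_CUBIC))
cv2.imwrite('pics/sidefix.png',cv2.resize(s[170:310,165:315],None,fx=4.2,fy=4.2,interpolation=cv2.INTER_CUBIC))
cv2.imwrite('pics/wr.png',cv2.resize(w[240:420,80:480],None,fx=2,fy=2,interpolation=cv2.INTER_CUBIC))
E
```

```text
['PlanningError', 'close_job', 'hold_point_z', 'read_state'] ['camera_info', 'capture'] 18.700000000000003
0.15
```

View pics/topfix.png

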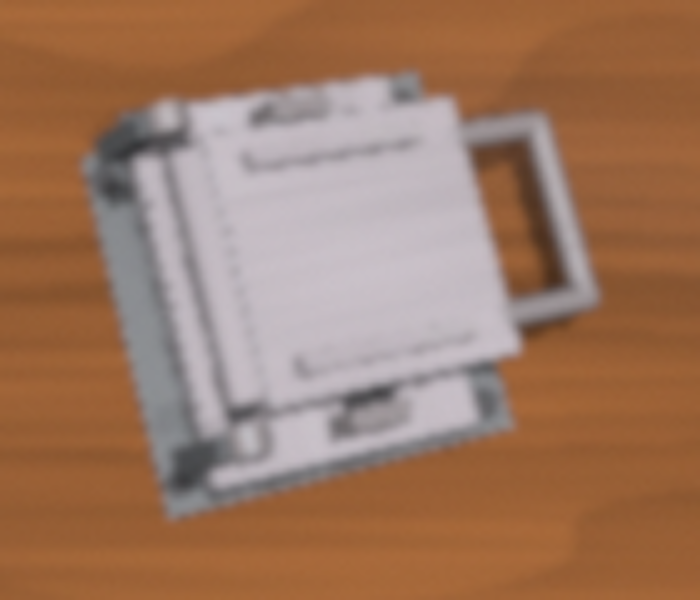

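View pics/sidefix.png

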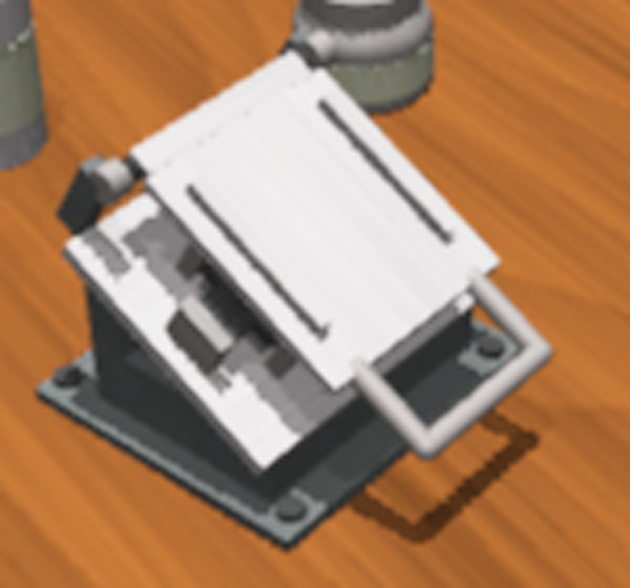

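View pics/toptray.png

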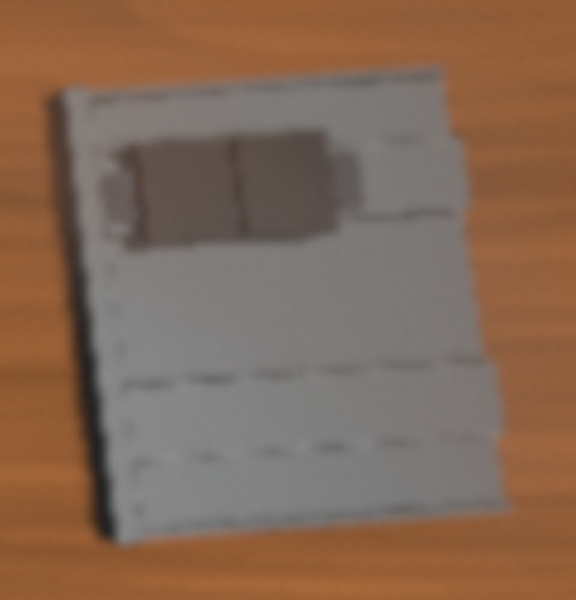

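View pics/wr.png

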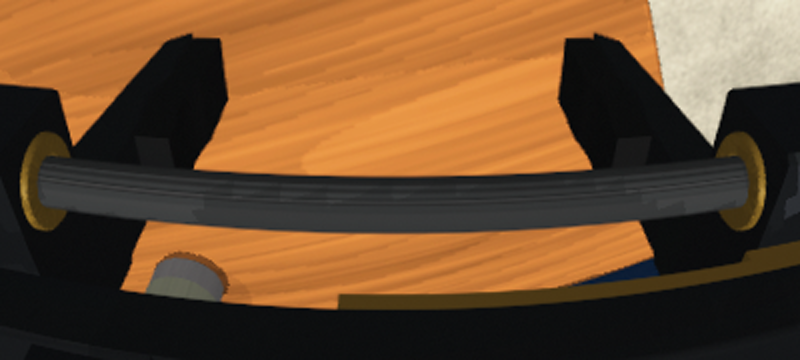

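```bash
cat > h.py <<'E'
import numpy as np,cv2
from bench import bot,eyes
def cloud(n,d):
    i=eyes.camera_info(n);K,R,t=i['K'],i['R'],i['t']
    v,u=np.mgrid[:d.shape[0],:d.shape[1]]
    c=np.stack([(u-K[0,2])/K[0,0]*d,(v-K[1,2])/K[1,1]*d,d],-1)
    return (c-t)@R
def bp(n,uv,z):
    i=eyes.camera_info(n);K,R,t=i['K'],i['R'],i['t']
    r=R.T@np.array([(uv[0]-K[0,2])/K[0,0],(uv[1]-K[1,2])/K[1,1],1]);o=-R.T@t
    return o+r*(z-o[2])/r[2]
def proj(n,X):
    i=eyes.camera_info(n);c=np.atleast_2d(X)@i['R'].T+i['t'];return (c[:,:2]/c[:,2:])*i['K'][0,0]+i['K'][:2,2]
E
python3 - <<'E'
from h import *
np.set_printoptions(precision=1,suppress=True)
for n in ['top','side']:
    d=np.load(f'pics/{n}0.npy');P=cloud(n,d);tb=(d>0)
    # table check
    if n=='top': print('table z',np.median(P[300:400,200:350,2]))
    m=(d>0)
    print('lid mid depth pts')
P=cloud('top',np.load('pics/top0.npy'))
lid=P[205:255:4,258:300:6];
pts=P[208:250,255:297].reshape(-1,3)
c=pts.mean(0)
for k in range(4):
    u,s,vt=np.linalg.svd(pts-pts.mean(0),full_matrices=False);n=vt[2]*np.sign(vt[2][2]);r=(pts-pts.mean(0))@n;pts=pts[abs(r)<3]
print('lid n',n,'tilt',np.degrees(np.arccos(n[2])),'uphill yaw deg',np.degrees(np.arctan2(-n[1],-n[0])),pts.mean(0),len(pts))
for name,uv in dict(hmid=(563,205),hA=(545,112),hB=(600,300)).items():
    q=(205+uv[0]/5,180+uv[1]/5);print(name,q,bp('top',q,60),P[int(q[1]),int(q[0])])
# tray corners
for name,uv in dict(tl=(62,92),bl=(118,540),tr=(443,70),br=(508,510)).items():
    q=(370+uv[0]/4.8,200+uv[1]/4.8);print(name,q,bp('top',q,36 if name[1]=='l' else 6))
for name,uv in dict(can=(0,0)).items(): pass
for n,(u,v) in dict(cantop=(132,243),tintop=(178,152)).items(): print(n,P[v-2:v+3,u-2:u+3].reshape(-1,3).mean(0))
E
```

```text
table z -0.9345879158050374
lid mid depth pts
lid mid depth pts
lid n [ 0.3 -0.9  0.3] tilt 70.24009633268473 uphill yaw deg 111.82334707770586 [522.8  21.2 118.6] 126
hmid (317.6, 221.0) [547.7 -74.8  60. ] [547.  -73.   64.4]
hA (314.0, 202.4) [591.3 -67.1  60. ] [603.5 -72.5  -1.8]
hB (325.0, 240.0) [503.8 -91.1  60. ] [509.3 -97.6   1.4]
tl (382.9166666666667, 219.16666666666666) [ 555.5 -231.6   36. ]
bl (394.5833333333333, 312.5) [ 340.9 -249.1   36. ]
tr (462.2916666666667, 214.58333333333334) [ 571.2 -432.8    6. ]
br (475.83333333333337, 306.25) [ 353.4 -448.4    6. ]
cantop [488.8 322.2 147.8]
tintop [708.4 251.1  74.6]
```

```bash
python3 - <<'E'
from h import *
np.set_printoptions(precision=1,suppress=True)
P=cloud('top',np.load('pics/top0.npy'))
pts=P[208:248,255:297].reshape(-1,3)
rng=np.random.default_rng(0);best=None
for k in range(500):
    a,b,c=pts[rng.choice(len(pts),3,replace=False)];n=np.cross(b-a,c-a)
    if np.linalg.norm(n)<100: continue
    n/=np.linalg.norm(n);m=abs((pts-a)@n)<2
    if best is None or m.sum()>best.sum():best=m
p=pts[best];c=p.mean(0);n=np.linalg.svd(p-c,full_matrices=False)[2][2];n*=np.sign(n[2])
print(n,np.degrees(np.arccos(n[2])),np.degrees(np.arctan2(-n[1],-n[0])),c,best.sum(),len(pts))
reg=P[185:290,215:330].reshape(-1,3)
r=(reg-c)@n
lid=reg[abs(r)<2.5]
for yaw in [np.radians(105.3)]:
    ex=np.array([np.cos(yaw),np.sin(yaw),0]);ey=np.array([-ex[1],ex[0],0])
    a=lid@ex;b=lid@ey;print(np.percentile(a,[0.5,2,50,98,99.5]),np.percentile(b,[0.5,2,50,98,99.5]))
# minarearect of lid in horizontal proj
rr=cv2.minAreaRect(np.float32(lid[:,:2]));print(rr)
# fixture points z>8 rect
for v in range(185,290,6): print(v,P[v,222:330:6,2].round(0).astype(int))
E
```

```text
[ 0.1 -0.5  0.9] 29.840526485193134 105.28603030955706 [523.9  21.5 117.4] 1311 1680
[-220.1 -216.2 -116.1  -52.6  -50.4] [-580.3 -567.2 -507.4 -449.7 -439.6]
((526.4200439453125, 4.0073699951171875), (152.18814086914062, 172.26356506347656), 14.971402168273926)
185 [-3 -1 -3 -2  0 -2 -1 -5 -5 -2 -3 -3 -4  0  0 -1 -1  0]
191 [-4  3 -2 -3 -1 -3 -1  2 -1 -4 -2 -2 -1 -4 -1 -2 -5  0]
197 [ 1 -3  3  0 -2  0  2  2 55 46 42  8  2 -3 -1  2 -3 -2]
203 [ -2   4 149 154  89  81  93  96 117 108 104  93  88  -1  69  62  -1  -3]
209 [  1 130 133 152 150 142 143 136 125 122 110  93  88  75   1  65   0   0]
215 [  5  12 107 149 146 143 136 129 120 111 111  96  87   1  -2   2   1   0]
221 [  0   6 107 146 151 146 136 128 119 113 105  99  95  85   4  -2  63   0]
227 [ -1   7 100 104 150 146 141 133 126 116 109 105  95  88   3  -2  62   1]
233 [ -2   4   8 106 151 143 142 130 126 120 109 104  95  88  -3  -5  56   0]
239 [ -4   9   9 108 152 147 142 137 129 120 114 106 100  94  85  78  67  62]
245 [  2  -3  10 108 149 149 141 137 133 122 113 106 108 102  87   0  -3  -1]
251 [ -3   2   7 102 106 152 146 139 140 132 123 109 104  93  81   0  -2  -5]
257 [ -1   0   8   8 105 152 145 145 135 125  86  56  48   9  -2  -1  -6   0]
263 [ -4  -2   6   9 108 147  96  86  81 100  94  54  46  39   7  -2   1  -1]
269 [  -4    0    0    5  145 1062  151   87   82   72   69    9   -4    0
   -4   -1   -2    3]
275 [  0  -1  -1 112 103 102  99   6   7   1  -2   1  -4   1  -1  -4  -1   0]
281 [ 1  0 -1  5  7 -2 -1 -4  0  0 -1  0 -2 -3 -1  1 -1  3]
287 [-2 -1  2 -3 -1 -1 -1  1  3 -3 -2 -3  0  2 -3  0  1 -4]
```

>>> drive_tool --pt "0.4 -0.12 0 0 -1" --pt "0.8 -0.24 0 0 -1" --pt "1 -0.3 0 0 -1" --pt "1 -0.3 0 0 -1"

```text
time: 0.55
eef_pos: [104.7, 618.2, 237.8]
tcp_rot: [-0.515, -3.097, 0.003]
wrist_force: [0.5, -0.3, 0.1]
opening: 0.997
```

>>> drive_tool --pt "0.4 -0.12 0 0 -1" --pt "0.8 -0.24 0 0 -1" --pt "1 -0.3 0 0 -1" --pt "1 -0.3 0 0 -1"

```text
time: 0.95
eef_pos: [-2.8, 622.1, 237.9]
tcp_rot: [-0.507, -3.096, 0.004]
wrist_force: [0.7, -0.7, 1.3]
opening: 0.999
```

>>> drive_tool --pt "0.4 -0.12 0 0 -1" --pt "0.8 -0.24 0 0 -1" --pt "1 -0.3 0 0 -1" --pt "1 -0.3 0 0 -1"

```text
time: 1.35
eef_pos: [-108.8, 625.6, 238.1]
tcp_rot: [-0.502, -3.096, 0.005]
wrist_force: [-0.3, 0.4, -0.0]
opening: 1.001
```

```bash
python3 -c "
from bench import bot
s=bot.read_state();print(s['q'].round(3),s['eef_pos'],s['tcp_rot'])"
```

```text
[-1.757  0.514 -0.077  1.577  0.037  1.054 -0.593] [-108.77542053  625.63671094  238.13892843] [-0.50231602 -3.0962862   0.0046902 ]
```

>>> drive_tool --pt "0.2 -0.1 -0.4 0 -1" --pt "0.4 -0.12 -0.8 0 -1" --pt "0.4 -0.12 -1 0 -1" --pt "0.4 -0.12 -1 0 -1"

```text
time: 1.75
eef_pos: [-146.9, 629.6, 341.8]
tcp_rot: [-0.508, -3.095, -0.005]
wrist_force: [0.6, 0.0, -0.7]
opening: 1.002
```

>>> drive_tool --pt "0 0 -0.4 0 -1" --pt "0 0 -0.8 0 -1" --pt "0 0 -1 0 -1" --pt "0 0 -1 0 -1"

```text
time: 2.15
eef_pos: [-143.0, 630.7, 443.8]
tcp_rot: [-0.514, -3.093, -0.012]
wrist_force: [0.3, -0.1, -0.2]
opening: 1.004
```

>>> drive_tool --pt "0 0 -0.4 0 -1" --pt "0 0 -0.8 0 -1" --pt "0 0 -1 0 -1" --pt "0 0 -1 0 -1"

```text
time: 2.55
eef_pos: [-140.5, 631.0, 544.5]
tcp_rot: [-0.519, -3.093, -0.015]
wrist_force: [-0.0, 0.9, -0.6]
opening: 0.999
```

```bash
python3 -c "
from bench import bot
s=bot.read_state();print(s['q'].round(3),s['eef_pos'],s['tcp_rot'])"
```

```text
[-1.823  0.408 -0.061  1.025  0.024  1.698 -0.637] [-140.45812975  630.97977573  544.51185359] [-0.51902316 -3.09271016 -0.01546352]
```

>>> drive_tool --pt "0 0 -0.4 0 -1" --pt "0 0 -0.8 0 -1" --pt "0 0 -1 0 -1" --pt "0 0 -1 0 -1"

```text
time: 2.95
eef_pos: [-137.1, 627.2, 634.5]
tcp_rot: [-0.524, -3.089, -0.033]
wrist_force: [1.0, -0.4, -0.2]
opening: 1.001
```

>>> drive_tool --pt "0 0 -0.4 0 -1" --pt "0 0 -0.8 0 -1" --pt "0 0 -1 0 -1" --pt "0 0 -1 0 -1"

```text
time: 3.35
eef_pos: [-135.9, 583.5, 749.3]
tcp_rot: [-0.526, -2.977, -0.314]
wrist_force: [-1.8, 0.2, 1.0]
opening: 1.001
```

```bash
python3 -c "
from bench import bot
s=bot.read_state();print(s['q'].round(3),s['eef_pos'],s['tcp_rot'])"
```

```text
[-2.303  0.329  0.794  0.754 -0.317  1.907 -0.484] [-135.94353461  583.48686525  749.30483003] [-0.52605807 -2.97715285 -0.31358656]
```

```bash
cat >> h.py <<'E'
from scipy.spatial.transform import Rotation as Ro
def st():
    s=bot.read_state();R=Ro.from_rotvec(s['tcp_rot']).as_matrix();z=R[:,2]
    print('t',round(s['time'],2),'q',s['q'].round(3),'p',s['eef_pos'].round(1),'op',round(s['opening'],3),'F',s['wrist_force'].round(1))
    print('z',z.round(3),'tilt',np.degrees(np.arccos(-z[2])).round(2),'yaw of tilt',np.degrees(np.arctan2(z[1],z[0])).round(1))
    n=np.array([-.5*UP[0],-.5*UP[1],.866])
    ang=np.degrees(np.arccos(np.clip(-z@n,-1,1)));print('angle to -bed normal',ang.round(2),'x',R[:,0].round(3),'y',R[:,1].round(3))
    return s,R
UP=np.array([np.cos(np.radians(105.3)),np.sin(np.radians(105.3))])
E
python3 -c "
from h import *
st()"
```

```text
t 3.35 q [-2.303  0.329  0.794  0.754 -0.317  1.907 -0.484] p [-135.9  583.5  749.3] op 1.001 F [-1.8  0.2  1. ]
z [-0.064  0.219 -0.974] tilt 13.2 yaw of tilt 106.3
angle to -bed normal 16.8 x [-0.935  0.328  0.135] y [0.349 0.919 0.184]
```

>>> drive_tool --pt "0 0.1 -0.4 0 -1" --pt "0 0.2 -0.8 0 -1" --pt "0 0.2 -0.8 0 -1"

```text
time: 3.65
eef_pos: [-123.9, 571.5, 783.5]
tcp_rot: [-0.513, -2.945, -0.387]
wrist_force: [0.3, -1.0, 1.0]
opening: 1.0
```

```bash
python3 -c "
from h import *
st()"
```

```text
t 3.65 q [-2.058  0.259  0.34   0.7   -0.126  1.908 -0.574] p [-123.9  571.5  783.5] op 1.0 F [ 0.3 -1.   1. ]
z [-0.08   0.271 -0.959] tilt 16.44 yaw of tilt 106.4
angle to -bed normal 13.57 x [-0.934  0.315  0.167] y [0.348 0.909 0.228]
```

>>> drive_tool --pt "0 0.1 -0.4 0 -1" --pt "0 0.2 -0.8 0 -1" --pt "0 0.25 -1 0 -1" --pt "0 0.25 -1 0 -1"

```text
time: 4.05
eef_pos: [-105.0, 554.0, 817.3]
tcp_rot: [-0.511, -2.911, -0.47]
wrist_force: [-0.0, -0.0, -0.7]
opening: 0.998
```

```bash
python3 -c "
from h import *
st()"
```

```text
t 4.05 q [-2.071  0.211  0.379  0.686 -0.128  1.909 -0.555] p [-105.   554.   817.3] op 0.998 F [-0.  -0.  -0.7]
z [-0.091  0.329 -0.94 ] tilt 19.97 yaw of tilt 105.5
angle to -bed normal 10.03 x [-0.931  0.307  0.198] y [0.354 0.893 0.278]
```

>>> drive_tool --pt "0 0.1 -0.4 0 -1" --pt "0 0.2 -0.8 0 -1" --pt "0 0.3 -1 0 -1" --pt "0 0.3 -1 0 -1"

```text
time: 4.45
eef_pos: [-85.3, 536.6, 849.8]
tcp_rot: [-0.507, -2.875, -0.553]
wrist_force: [-0.2, -1.1, -0.7]
opening: 1.002
```

```bash
python3 -c "
from h import *
st()"
```

```text
t 4.45 q [-2.074  0.166  0.404  0.668 -0.128  1.909 -0.534] p [-85.3 536.6 849.8] op 1.002 F [-0.2 -1.1 -0.7]
z [-0.101  0.387 -0.917] tilt 23.55 yaw of tilt 104.7
angle to -bed normal 6.47 x [-0.928  0.296  0.227] y [0.36  0.873 0.329]
```

>>> drive_tool --pt "0 0.1 -0.4 0 -1" --pt "0 0.2 -0.8 0 -1" --pt "0 0.3 -1 0 -1" --pt "0 0.3 -1 0 -1"

```text
time: 4.85
eef_pos: [-65.6, 515.9, 881.3]
tcp_rot: [-0.503, -2.837, -0.635]
wrist_force: [-0.4, 0.9, 0.1]
opening: 0.998
```

>>> drive_tool --pt "0 0.1 -0.4 0 -1" --pt "0 0.2 -0.8 0 -1" --pt "0 0.3 -1 0 -1" --pt "0 0.3 -1 0 -1"

```text
time: 5.25
eef_pos: [-46.4, 492.7, 910.7]
tcp_rot: [-0.498, -2.799, -0.714]
wrist_force: [-0.4, -0.4, -1.1]
opening: 1.002
```

```bash
python3 -c "
from h import *
st()"
```

```text
t 5.25 q [-2.125  0.069  0.486  0.64  -0.118  1.909 -0.499] p [-46.4 492.7 910.7] op 1.002 F [-0.4 -0.4 -1.1]
z [-0.118  0.495 -0.861] tilt 30.61 yaw of tilt 103.3
angle to -bed normal 1.22 x [-0.921  0.27   0.281] y [0.372 0.826 0.424]
```

```bash
cat >> h.py <<'E'
def go(*pts):
    s,R=st()
    for p in pts: print('->',p,((np.array(p)-s['eef_pos'])@R/100).round(3))
    ex=np.array([UP[0]*.866,UP[1]*.866,.5]);a,b=ex@R[:,0],ex@R[:,1];th=np.arctan2(-a,b);th=(th+np.pi/2)%np.pi-np.pi/2
    print('turn to fixture jaw (norm)',round(th/(np.pi/2),3))
E
python3 -c "
from h import *
go((0,450,840),(40,420,790))"
```

```text
t 5.25 q [-2.125  0.069  0.486  0.64  -0.118  1.909 -0.499] p [-46.4 492.7 910.7] op 1.002 F [-0.4 -0.4 -1.1]
z [-0.118  0.495 -0.861] tilt 30.61 yaw of tilt 103.3
angle to -bed normal 1.22 x [-0.921  0.27   0.281] y [0.372 0.826 0.424]
-> (0, 450, 840) [-0.742 -0.48   0.343]
-> (40, 420, 790) [-1.332 -0.791  0.577]
turn to fixture jaw (norm) -0.391
```

>>> drive_tool --pt "-0.25 -0.15 0.12 -0.09 -1" --pt "-0.5 -0.3 0.24 -0.18 -1" --pt "-0.75 -0.48 0.36 -0.27 -1" --pt "-1 -0.6 0.45 -0.36 -1" --pt "-1 -0.6 0.45 -0.39 -1"

```text
time: 5.75
eef_pos: [20.8, 436.6, 816.2]
tcp_rot: [0.389, -2.956, -0.808]
wrist_force: [-0.0, -0.2, 0.4]
opening: 1.004
```

```bash
python3 -c "
from h import *
go((130,330,740),(547,-120,250))"
```

```text
t 5.75 q [-2.213 -0.25   0.425  1.163  0.087  1.673  0.093] p [ 20.8 436.6 816.2] op 1.004 F [-0.  -0.2  0.4]
z [-0.117  0.493 -0.862] tilt 30.47 yaw of tilt 103.3
angle to -bed normal 1.18 x [-0.967 -0.255 -0.015] y [-0.227  0.832  0.507]
-> (130, 330, 740) [-0.772 -1.521  0.003]
-> (547, -120, 250) [-3.582 -8.694  1.52 ]
turn to fixture jaw (norm) -0.0
```

>>> drive_tool --pt "-0.33 -0.17 0.1 0 -1" --pt "-0.66 -0.33 0.2 0 -1" --pt "-1 -0.5 0.3 0 -1" --pt "-1 -0.5 0.3 0 -1"

```text
time: 6.15
eef_pos: [130.7, 434.1, 764.3]
tcp_rot: [0.377, -2.959, -0.804]
wrist_force: [0.4, 0.2, 0.1]
opening: 1.002
```

>>> drive_tool --pt "-0.33 -0.23 0.1 0 -1" --pt "-0.66 -0.46 0.2 0 -1" --pt "-1 -0.7 0.3 0 -1" --pt "-1 -0.7 0.3 0 -1"

```text
time: 6.55
eef_pos: [244.5, 412.9, 702.0]
tcp_rot: [0.364, -2.962, -0.8]
wrist_force: [0.2, -0.3, -0.1]
opening: 0.997
```

```bash
python3 -c "
from h import *
go((547,-120,250))"
```

```text
t 6.55 q [-2.146 -0.341  0.867  1.399 -0.006  1.508  0.567] p [244.5 412.9 702. ] op 0.997 F [ 0.2 -0.3 -0.1]
z [-0.111  0.49  -0.865] tilt 30.16 yaw of tilt 102.7
angle to -bed normal 1.36 x [-0.971 -0.239 -0.011] y [-0.213  0.838  0.502]
-> (547, -120, 250) [-1.61  -7.38   0.962]
turn to fixture jaw (norm) -0.01
```

>>> drive_tool --pt "-0.13 -0.33 0.1 0 -1" --pt "-0.26 -0.66 0.2 0 -1" --pt "-0.4 -1 0.3 0 -1" --pt "-0.4 -1 0.3 0 -1"

```text
time: 6.95
eef_pos: [303.4, 350.4, 623.5]
tcp_rot: [0.354, -2.964, -0.795]
wrist_force: [0.6, -0.6, 0.1]
opening: 0.999
```

>>> drive_tool --pt "-0.13 -0.33 0.1 0 -1" --pt "-0.26 -0.66 0.2 0 -1" --pt "-0.4 -1 0.3 0 -1" --pt "-0.4 -1 0.3 0 -1"

```text
time: 7.35
eef_pos: [360.8, 287.9, 545.7]
tcp_rot: [0.346, -2.964, -0.79]
wrist_force: [-0.1, 0.1, -0.3]
opening: 1.0
```

```bash
python3 -c "
from h import *
go((547,-120,250))"
```

```text
t 7.35 q [-1.784 -0.353  1.039  1.721 -0.15   1.341  1.086] p [360.8 287.9 545.7] op 1.0 F [-0.1  0.1 -0.3]
z [-0.109  0.485 -0.868] tilt 29.82 yaw of tilt 102.7
angle to -bed normal 1.36 x [-0.973 -0.229 -0.005] y [-0.201  0.844  0.497]
-> (547, -120, 250) [-0.861 -5.288  0.383]
turn to fixture jaw (norm) -0.018
```

>>> drive_tool --pt "-0.25 -0.25 0.1 0 -1" --pt "-0.5 -0.5 0.2 0 -1" --pt "-0.75 -0.75 0.3 0 -1" --pt "-0.9 -1 0.4 0 -1" --pt "-0.9 -1 0.4 0 -1"

```text
time: 7.85
eef_pos: [415.2, 235.7, 475.1]
tcp_rot: [0.335, -3.005, -0.794]
wrist_force: [-0.0, -0.1, -0.3]
opening: 0.998
```

```bash
python3 -c "
from h import *
go((547,-120,250))"
```

```text
t 7.85 q [-1.829 -0.373  1.257  1.812 -0.12   1.234  1.266] p [415.2 235.7 475.1] op 0.998 F [-0.  -0.1 -0.3]
z [-0.069  0.487 -0.871] tilt 29.45 yaw of tilt 98.1
angle to -bed normal 3.64 x [-0.977 -0.21  -0.04 ] y [-0.202  0.848  0.49 ]
-> (547, -120, 250) [-0.45  -4.386  0.138]
turn to fixture jaw (norm) -0.018
```

```bash
cat > kin.py <<'E'
import numpy as np, itertools
from scipy.spatial.transform import Rotation as Ro
from scipy.optimize import least_squares
Q=[[-1.30118648,.53718844,-.00446294,1.5388238,.00259682,1.06727898,-.07118071],
[-1.757,.514,-.077,1.577,.037,1.054,-.593],[-1.823,.408,-.061,1.025,.024,1.698,-.637],
[-2.303,.329,.794,.754,-.317,1.907,-.484],[-2.058,.259,.34,.7,-.126,1.908,-.574],[-2.071,.211,.379,.686,-.128,1.909,-.555],
[-2.074,.166,.404,.668,-.128,1.909,-.534],[-2.125,.069,.486,.64,-.118,1.909,-.499],[-2.213,-.25,.425,1.163,.087,1.673,.093],
[-2.146,-.341,.867,1.399,-.006,1.508,.567],[-1.784,-.353,1.039,1.721,-.15,1.341,1.086],[-1.829,-.373,1.257,1.812,-.12,1.234,1.266]]
P=[[214,613.1,237.8],[-108.8,625.6,238.1],[-140.5,631,544.5],[-135.9,583.5,749.3],[-123.9,571.5,783.5],[-105,554,817.3],[-85.3,536.6,849.8],
[-46.4,492.7,910.7],[20.8,436.6,816.2],[244.5,412.9,702],[360.8,287.9,545.7],[415.2,235.7,475.1]]
V=[[-.5248,-3.0973,.0026],[-.5023,-3.0963,.0047],[-.519,-3.0927,-.0155],[-.52606,-2.97715,-.31359],[-.513,-2.945,-.387],[-.511,-2.911,-.47],[-.507,-2.875,-.553],
[-.498,-2.799,-.714],[.389,-2.956,-.808],[.364,-2.962,-.8],[.346,-2.964,-.79],[.335,-3.005,-.794]]
Q=np.array(Q);P=np.array(P);RR=Ro.from_rotvec(V).as_matrix()
def rz(a):c,s=np.cos(a),np.sin(a);return np.array([[c,-s,0],[s,c,0],[0,0,1.]])
def ry(a):c,s=np.cos(a),np.sin(a);return np.array([[c,0,s],[0,1,0],[-s,0,c]])
def fk(q,S,v):
    # v: c1,c7, d1, then (x,z) per link 2..6, d7, y-offsets
    c1,c7=v[0],v[1]
    R=rz(S[0]*q[0]+c1);p=np.array([0,0,v[2]])
    ks=[(ry,1),(rz,2),(ry,3),(rz,4),(ry,5),(rz,6)]
    L=[(0,0,0),(v[3],v[4],v[5]),(v[6],v[7],v[8]),(v[9],v[10],v[11]),(v[12],0,v[14]),(0,0,v[16])]
    for (f,i),l in zip(ks,L):
        R=R@f(S[i]*q[i]+(c7 if i==6 else 0)); p=p+R@np.array(l)
    return R,p
def res(v,S,Q=Q,P=P,RR=RR):
    o=[]
    for q,p,r in zip(Q,P,RR):
        R,x=fk(q,S,v);o+=list((x-p)/2)+list(Ro.from_matrix(R.T@r).as_rotvec()*200)
    o+=list(np.asarray(v[3:])*1e-3)
    return np.array(o)
def fit():
    best=None
    for s3,s5,s7 in itertools.product([1,-1],repeat=3):
        S=[-1,1,s3,1,s5,1,s7]
        for c7 in (0,1.57,3.14,-1.57):
            v0=np.zeros(17);v0[1]=c7;v0[2]=340;v0[5]=400;v0[11]=390;v0[16]=250
            f=least_squares(res,v0,args=(S,),loss='soft_l1')
            if best is None or f.cost<best[0]: best=(f.cost,S,f.x)
    return best
if __name__=='__main__':
    b=fit();np.set_printoptions(precision=3,suppress=True);print(b)
    r=res(b[2],b[1])[:72].reshape(-1,6);print(abs(r[:,:3]*2).max(1),abs(r[:,3:]/200).max(1))
    np.savez('kin.npz',S=b[1],v=b[2])
E
python3 kin.py
```

```text
(np.float64(14.579659158889852), [-1, 1, -1, 1, -1, 1, -1], array([  -0.003, -695.866,  374.264,   14.523,  -11.921,  471.632,
        -40.556,  -12.087,  221.894,   39.659,  -19.012,  221.919,
         -4.746,   -0.   ,  159.752,    0.   ,  159.767]))
[1.066 1.292 3.702 7.726 1.001 0.56  1.046 0.947 8.113 1.769 0.858 5.531] [0.    0.001 0.    0.001 0.001 0.001 0.    0.001 0.001 0.001 0.002 0.002]
```

```bash
cat > kin2.py <<'E'
from kin import *
S=[-1,1,-1,1,-1,1,-1]
def fk(q,v):
    R=rz(S[0]*q[0]+v[0]);p=np.array([0,0,v[2]])
    L=np.reshape(v[3:21],(6,3))
    for (f,i),l in zip([(ry,1),(rz,2),(ry,3),(rz,4),(ry,5),(rz,6)],L):
        R=R@f(S[i]*q[i]+(v[1] if i==6 else 0)); p=p+R@l
    return R,p
def res(v):
    o=[]
    for q,p,r in zip(Q,P,RR):
        R,x=fk(q,v);o+=list((x-p)/2)+list(Ro.from_matrix(R.T@r).as_rotvec()*200)
    return np.array(o+list(np.asarray(v[3:])*1e-3))
if __name__=='__main__':
    v0=np.zeros(21);v0[1]=-695.866%(2*np.pi);v0[2]=370;v0[5]=400;v0[11]=390;v0[20]=250
    f=least_squares(res,v0);np.set_printoptions(precision=3,suppress=True);v=f.x
    print(v[:3]);print(v[3:].reshape(6,3))
    r=res(v)[:72].reshape(-1,6);print(abs(r[:,:3]*2).max(1),abs(r[:,3:]/200).max(1))
    np.save('kin2.npy',v)
E
python3 kin2.py
```

```text
[ -0.      1.571 348.587]
[[ -0.161 -24.563 252.363]
 [  0.249  -9.502 252.36 ]
 [ -0.856  -9.554 222.972]
 [  0.596  -0.678 222.97 ]
 [  0.189  -0.691 164.291]
 [  0.15    0.077 164.293]]
[0.156 0.156 0.113 0.152 0.091 0.194 0.136 0.222 0.224 0.233 0.123 0.239] [0.    0.001 0.    0.    0.    0.001 0.001 0.001 0.    0.    0.001 0.   ]
```

```bash
cat > ik.py <<'E'
from kin2 import *
v=np.load('kin2.npy')
lo=np.array([-2.7,-.37,-1.27,.24,-1.31,.19,-2.76]);hi=np.array([2.7,2.16,1.26,2.4,4.45,1.91,2.76])
up=np.radians(105.3)
def Rt(tilt=30,flip=1,yaw=0):
    t=np.radians(tilt);z=np.array([np.cos(up)*np.sin(t),np.sin(up)*np.sin(t),-np.cos(t)])
    y=flip*np.array([np.cos(up)*np.cos(t),np.sin(up)*np.cos(t),np.sin(t)])
    return np.stack([np.cross(y,z),y,z],1)@rz(yaw)
def ik(p,R,q3,q0,marg=0.01):
    idx=[0,1,3,4,5,6]
    def f(x):
        q=np.insert(x,2,q3);A,b=fk(q,v);return np.r_[(b-p)/100,Ro.from_matrix(A.T@R).as_rotvec()*2]
    x0=np.clip(np.delete(q0,2),lo[idx]+marg+1e-3,hi[idx]-marg-1e-3)
    s=least_squares(f,x0,bounds=(lo[idx]+marg,hi[idx]-marg));return np.insert(s.x,2,q3),np.sqrt((s.fun**2).sum())
def scan(p,R,q0s,q3s=np.arange(-1.2,1.21,.3)):
    for q3 in q3s:
        b=min((ik(p,R,q3,q0) for q0 in q0s),key=lambda t:t[1])
        print(round(q3,2),'err',round(b[1],4),b[0].round(2))
E
python3 - <<'E'
from ik import *
q0s=[np.array([-1.8,-.3,1.2,1.8,-.1,1.2,1.27]),np.array([.2,.6,0,1.6,.4,1.2,0]),np.array([.2,.6,0,1.6,-.4,1.2,1.5]),np.array([.2,.6,0,1.6,-.4,1.2,-1.5])]
for nm,p,R in [('above handle',(548,-110,150),Rt()),('handle',(548,-75,50),Rt()),('handle yaw180',(548,-75,50),Rt(flip=-1)),('open',(448,182,300),Rt()),('pad',(520,10,90),Rt())]:
    print(nm);scan(np.array(p,float),R,q0s)
E
```

```text
above handle
-1.2 err 0.0 [ 1.06  1.06 -1.2   1.58  0.48  1.25  1.68]
-0.9 err 0.0 [ 0.93  0.89 -0.9   1.59  0.2   1.16  1.91]
-0.6 err 0.0 [ 0.76  0.77 -0.6   1.6  -0.05  1.13  2.11]
-0.3 err 0.0 [ 0.56  0.71 -0.3   1.61 -0.26  1.15  2.29]
0.0 err 0.0 [ 0.36  0.69  0.    1.63 -0.45  1.19  2.44]
0.3 err 0.0 [ 0.15  0.71  0.3   1.64 -0.63  1.25  2.59]
0.6 err 0.0 [-0.04  0.77  0.6   1.65 -0.8   1.35  2.73]
0.9 err 0.1926 [-0.23  0.89  0.9   1.64 -0.93  1.49  2.75]
1.2 err 0.4249 [-0.37  1.08  1.2   1.62 -1.1   1.69  2.75]
handle
-1.2 err 0.0 [ 1.02  1.24 -1.2   1.64  0.67  1.14  1.57]
-0.9 err 0.0 [ 0.89  1.04 -0.9   1.65  0.34  1.    1.82]
-0.6 err 0.0 [ 0.71  0.91 -0.6   1.66  0.02  0.95  2.08]
-0.3 err 0.0 [ 0.51  0.84 -0.3   1.67 -0.27  0.95  2.31]
0.0 err 0.0 [ 0.31  0.82  0.    1.68 -0.52  1.01  2.51]
0.3 err 0.0 [ 0.1   0.84  0.3   1.7  -0.74  1.1   2.68]
0.6 err 0.1218 [-0.11  0.92  0.6   1.69 -0.91  1.24  2.75]
0.9 err 0.3322 [-0.3   1.06  0.9   1.66 -1.07  1.43  2.75]
1.2 err 0.5232 [-0.43  1.28  1.2   1.63 -1.27  1.68  2.75]
handle yaw180
-1.2 err 0.0 [ 1.02  1.24 -1.2   1.
[... 809 characters left out ...]
1.15  2.07]
0.6 err 0.0 [-0.64  0.27  0.6   1.95 -0.72  1.2   2.14]
0.9 err 0.0 [-0.87  0.33  0.9   1.96 -0.8   1.27  2.24]
1.2 err 0.0 [-1.05  0.47  1.2   1.97 -0.92  1.4   2.36]
pad
-1.2 err 0.0 [ 0.96  1.11 -1.2   1.79  0.58  1.02  1.47]
-0.9 err 0.0 [ 0.81  0.91 -0.9   1.79  0.22  0.9   1.76]
-0.6 err 0.0 [ 0.61  0.78 -0.6   1.8  -0.1   0.87  2.03]
-0.3 err 0.0 [ 0.4   0.71 -0.3   1.81 -0.36  0.89  2.25]
0.0 err 0.0 [ 0.18  0.69  0.    1.83 -0.58  0.95  2.44]
0.3 err 0.0 [-0.04  0.71  0.3   1.84 -0.78  1.05  2.61]
0.6 err 0.0024 [-0.25  0.79  0.6   1.85 -0.95  1.18  2.75]
0.9 err 0.1945 [-0.46  0.92  0.9   1.83 -1.08  1.35  2.75]
1.2 err 0.3908 [-0.61  1.13  1.2   1.82 -1.24  1.6   2.75]
```

```bash
cat > sim.py <<'E'
from ik import *
def jac(q):
    R0,p0=fk(q,v);J=np.zeros((6,7));h=1e-5
    for i in range(7):
        d=q.copy();d[i]+=h;R,p=fk(d,v);J[:3,i]=(p-p0)/h/1000*3;J[3:,i]=Ro.from_matrix(R@R0.T).as_rotvec()/h
    return J,R0,p0
def track(q,p,R,n=40):
    for k in range(n):
        J,R0,p0=jac(q);e=np.r_[(p-p0)/1000*3,Ro.from_matrix(R@R0.T).as_rotvec()]
        free=np.ones(7,bool)
        for _ in range(4):
            Jf=J[:,free];dq=np.zeros(7);dq[free]=Jf.T@np.linalg.solve(Jf@Jf.T+1e-4*np.eye(6),e)
            nq=q+dq;bad=free&(((nq<lo)&(dq<0))|((nq>hi)&(dq>0)))
            if not bad.any():break
            free&=~bad
        q=np.clip(q+np.clip(dq,-.1,.1),lo,hi)
    J,R0,p0=jac(q)
    return q,np.linalg.norm(p-p0),np.degrees(np.linalg.norm(Ro.from_matrix(R@R0.T).as_rotvec()))
def path(q,wps,n=10,verbose=1):
    for (p,R) in wps:
        _,R0,p0=jac(q);rv=Ro.from_matrix(R0.T@R).as_rotvec()
        for k in range(1,n+1):
            q,ep,er=track(q,p0+(np.array(p)-p0)*k/n,R0@Ro.from_rotvec(rv*k/n).as_matrix(),6)
        print(p,q.round(2),'err',ep.round(1),er.round(1))
    return q
E
python3 - <<'E'
from sim import *
q=np.array([-1.784,-.353,1.039,1.721,-.15,1.341,1.086]);R=Ro.from_rotvec([.346,-2.964,-.79]).as_matrix()
print('replay');path(q,[((415,235.7,475),R),((430,225,450),R)])
q=np.array([-1.829,-.373,1.257,1.812,-.12,1.234,1.266]);_,Rc,pc=jac(q)
Rc=Rt();
print('nofl');path(q,[((480,150,420),Rc),((548,0,350),Rc),((548,-110,250),Rc),((548,-110,150),Rc),((548,-75,50),Rc)])
print('flip')
Rh=Rc@rz(-np.pi/2);Rf=Rc@rz(-np.pi+.01)
path(q,[((430,225,450),Rh),((430,225,450),Rf),((480,150,420),Rf),((548,0,350),Rf),((548,-110,250),Rf),((548,-110,150),Rf),((548,-75,50),Rf)])
Rh=Rc@rz(np.pi/2);Rf=Rc@rz(np.pi-.01)
path(q,[((430,225,450),Rh),((430,225,450),Rf),((480,150,420),Rf),((548,0,350),Rf),((548,-110,250),Rf),((548,-110,150),Rf),((548,-75,50),Rf)])
E
```

```text
replay
(415, 235.7, 475) [-1.8  -0.37  1.23  1.82 -0.14  1.25  1.27] err 9.2 1.5
(430, 225, 450) [-1.78 -0.37  1.25  1.86 -0.13  1.2   1.31] err 17.6 2.9
nofl
(480, 150, 420) [-1.64 -0.37  1.26  1.89 -0.1   1.19  1.46] err 48.3 7.9
(548, 0, 350) [-1.44 -0.37  1.26  1.97 -0.08  1.1   1.64] err 130.4 14.2
(548, -110, 250) [-1.24 -0.37  1.26  2.11 -0.03  0.96  1.83] err 174.1 19.7
(548, -110, 150) [-1.09 -0.11  1.26  2.24 -0.16  0.78  1.98] err 188.3 26.2
(548, -75, 50) [-1.13 -0.08  1.26  2.37 -0.19  0.63  1.98] err 238.7 27.8
flip
(430, 225, 450) [-1.9  -0.37  1.26  1.82 -0.03  1.23  2.69] err 27.1 8.0
(430, 225, 450) [-1.76 -0.37  0.75  2.4   1.16  0.4   2.69] err 150.6 41.0
(480, 150, 420) [-1.78 -0.37  0.95  2.4   1.31  0.36  2.69] err 159.1 44.8
(548, 0, 350) [-1.67 -0.37  1.21  2.4   1.52  0.29  2.69] err 146.7 53.7
(548, -110, 250) [-1.5  -0.37  1.21  2.4   1.63  0.29  2.69] err 178.5 60.5
(548, -110, 150) [-1.5  -0.37  1.21  2.4   1.63  0.29  2.69] err 241.1 60.5
(548, -75, 50) [-1.57 -0.37  1.21  2.4   1.53  0.29  2.69] err 318.8 58.2
(430, 225, 450) [-1.79 -0.37  1.26  1.86 -0.13  1.21 -0.23] err 20.7 3.4
(430, 225, 450) [-1.71 -0.37  1.26  1.89 -0.2   1.19 -1.64] err 26.5 5.7
(480, 150, 420) [-1.67 -0.37  1.26  1.88 -0.08  1.19 -1.64] err 51.7 8.5
(548, 0, 350) [-1.46 -0.37  1.26  1.96 -0.07  1.1  -1.48] err 132.4 14.1
(548, -110, 250) [-1.25 -0.37  1.26  2.11 -0.03  0.96 -1.3 ] err 175.6 19.6
(548, -110, 150) [-1.04 -0.06  1.26  2.23 -0.23  0.81 -0.99] err 186.8 25.3
(548, -75, 50) [-0.13  0.94  0.65  1.71 -0.99  1.27 -0.27] err 0.0 0.0
```

```bash
python3 - <<'E'
from sim import *
q=np.array([-1.829,-.373,1.257,1.812,-.12,1.234,1.266])
Rc=Rt()
fin=[((548,-110,250),Rc),((548,-110,150),Rc),((548,-75,50),Rc)]
for nm,w in dict(A=[(300,350,620),(150,600,550),(350,600,400),(550,450,350),(680,200,300),(680,0,300)],
 B=[(400,400,520),(500,500,400),(600,350,350),(680,200,300),(680,0,300)],
 C=[(430,350,475),(520,450,350),(650,300,350),(700,150,350),(650,0,300)],
 D=[(450,300,420),(600,300,350),(700,150,350),(650,0,300)]).items():
    print(nm);path(q,[(p,Rc) for p in w]+fin)
E
```

```text
A
(300, 350, 620) [-1.75 -0.29  0.85  1.59 -0.21  1.43  0.94] err 0.0 0.0
(150, 600, 550) [-1.89  0.05  0.68  1.57 -0.37  1.12  0.72] err 0.0 0.0
(350, 600, 400) [-1.45  0.4   0.73  1.59 -0.81  1.1   1.37] err 0.0 0.0
(550, 450, 350) [-0.98  0.58  0.72  1.46 -0.93  1.31  1.78] err 0.0 0.0
(680, 200, 300) [-0.52  0.75  0.71  1.32 -0.95  1.52  2.14] err 0.0 0.0
(680, 0, 300) [-0.24  0.79  0.74  1.26 -0.89  1.65  2.37] err 0.0 0.0
(548, -110, 250) [-0.15  0.69  0.78  1.6  -0.79  1.54  2.69] err 0.0 0.0
(548, -110, 150) [-0.08  0.79  0.66  1.66 -0.83  1.38  2.76] err 0.0 0.0
(548, -75, 50) [ 0.    0.87  0.44  1.7  -0.84  1.16  2.76] err 0.0 0.0
B
(400, 400, 520) [-2.09 -0.37  1.26  1.74 -0.13  1.14  1.07] err 37.2 5.7
(500, 500, 400) [-2.11 -0.16  1.26  1.92 -0.17  0.74  1.04] err 129.2 16.9
(600, 350, 350) [-0.92  0.68  0.95  1.44 -1.05  1.51  1.99] err 0.0 0.0
(680, 200, 300) [-0.61  0.82  0.91  1.32 -1.07  1.6   2.2 ] err 0.0 0.0
(680, 0, 300) [-0.32  0.85  0.92  1.27 -1.    1.73  2.44] err 0.0 0.0
(548, -110, 250) [-0.21  0.74  0.9   1.6  -0.85  1.59  2.74] err 0.0 0.0
(548, -110, 15
[... 534 characters left out ...]
  -0.84  1.58  2.73] err 0.0 0.0
(548, -110, 150) [-0.07  0.79  0.65  1.66 -0.82  1.37  2.75] err 0.0 0.0
(548, -75, 50) [ 0.01  0.87  0.43  1.7  -0.84  1.15  2.75] err 0.0 0.0
D
(450, 300, 420) [-1.87 -0.37  1.26  1.93 -0.13  1.03  1.28] err 48.3 7.1
(600, 300, 350) [-1.87 -0.37  1.26  1.99  0.06  0.81  1.17] err 146.0 19.1
(700, 150, 350) [-1.72 -0.37  1.26  1.93  0.16  0.88  1.26] err 189.4 25.8
(650, 0, 300) [-1.46 -0.37  1.26  2.02  0.11  0.92  1.53] err 177.6 25.0
(548, -110, 250) [-1.23 -0.37  1.26  2.13  0.03  0.94  1.79] err 161.2 21.5
(548, -110, 150) [-1.09 -0.12  1.26  2.25 -0.16  0.78  1.97] err 188.6 26.2
(548, -75, 50) [-1.13 -0.08  1.26  2.37 -0.19  0.63  1.97] err 238.5 27.9
```

```bash
python3 -c "
from h import *
go((300,350,620),(225,480,585))"
```

```text
t 7.85 q [-1.829 -0.373  1.257  1.812 -0.12   1.234  1.266] p [415.2 235.7 475.1] op 0.998 F [-0.  -0.1 -0.3]
z [-0.069  0.487 -0.871] tilt 29.45 yaw of tilt 98.1
angle to -bed normal 3.64 x [-0.977 -0.21  -0.04 ] y [-0.202  0.848  0.49 ]
-> (300, 350, 620) [ 0.828  1.912 -0.626]
-> (225, 480, 585) [1.301 2.995 0.363]
turn to fixture jaw (norm) -0.018
```

>>> drive_tool --pt "0.14 0.32 -0.1 0 -1" --pt "0.28 0.64 -0.2 0 -1" --pt "0.42 0.95 -0.3 0 -1" --pt "0.42 0.95 -0.3 0 -1"

```text
time: 8.25
eef_pos: [353.7, 297.9, 549.8]
tcp_rot: [0.348, -3.005, -0.797]
wrist_force: [-0.1, 0.1, 0.3]
opening: 1.001
```

>>> drive_tool --pt "0.14 0.32 -0.1 0 -1" --pt "0.28 0.64 -0.2 0 -1" --pt "0.42 0.95 -0.3 0 -1" --pt "0.42 0.95 -0.3 0 -1"

```text
time: 8.65
eef_pos: [291.2, 358.5, 623.4]
tcp_rot: [0.36, -3.004, -0.8]
wrist_force: [0.3, 0.1, -0.5]
opening: 0.996
```

```bash
python3 -c "
from h import *
go((225,480,585),(150,600,550))"
```

```text
t 8.65 q [-1.677 -0.3    0.719  1.61  -0.159  1.381  0.867] p [291.2 358.5 623.4] op 0.996 F [ 0.3  0.1 -0.5]
z [-0.071  0.489 -0.869] tilt 29.63 yaw of tilt 98.2
angle to -bed normal 3.57 x [-0.973 -0.224 -0.047] y [-0.218  0.843  0.492]
-> (225, 480, 585) [0.39  0.979 0.975]
-> (150, 600, 550) [0.868 1.981 1.92 ]
turn to fixture jaw (norm) -0.007
```

>>> drive_tool --pt "0.1 0.25 0.25 0.09 -1" --pt "0.2 0.5 0.5 0.18 -1" --pt "0.3 0.75 0.75 0.27 -1" --pt "0.4 0.98 0.98 0.36 -1" --pt "0.4 0.98 0.98 0.36 -1"

```text
time: 9.15
eef_pos: [219.7, 482.9, 581.5]
tcp_rot: [-0.468, -2.858, -0.721]
wrist_force: [0.6, -0.4, 0.4]
opening: 1.002
```

```bash
python3 -c "
from h import *
go((150,600,550),(190,560,560))"
```

```text
t 9.15 q [-1.628 -0.135  0.517  1.642 -0.24   1.202  0.185] p [219.7 482.9 581.5] op 1.002 F [ 0.6 -0.4  0.4]
z [-0.074  0.484 -0.872] tilt 29.34 yaw of tilt 98.7
angle to -bed normal 3.34 x [-0.939  0.261  0.225] y [0.336 0.835 0.435]
-> (150, 600, 550) [0.889 0.606 0.894]
-> (190, 560, 560) [0.431 0.45  0.583]
turn to fixture jaw (norm) -0.367
```

```bash
python3 - <<'E'
from sim import *
from bench import bot
q=bot.read_state()['q'];_,R0,_=jac(q)
def T(a): return R0@rz(a)
k=np.pi*(2-.733)/2  # remaining turn to flip
w=[((300,520,500),T(k*.4)),((430,480,400),T(k*.8)),((560,400,350),T(k)),((650,200,300),T(k)),((650,0,300),T(k)),((548,-110,200),T(k)),((548,-75,50),T(k)),((510,60,250),T(k)),((450,180,290),T(k))]
print(T(k).round(3),Rt(flip=-1).round(3));path(q,w)
w=[((350,520,450),T(k*.4)),((480,400,400),T(k*.8)),((520,250,350),T(k)),((560,100,300),T(k)),((548,-110,200),T(k)),((548,-75,50),T(k)),((510,60,250),T(k)),((450,180,290),T(k))]
path(q,w)
E
```

```text
[[ 0.689  0.721 -0.074]
 [ 0.657 -0.578  0.484]
 [ 0.306 -0.383 -0.872]] [[ 0.965  0.229 -0.132]
 [ 0.264 -0.835  0.482]
 [ 0.    -0.5   -0.866]]
(300, 520, 500) [-1.52  0.07  0.64  1.66 -0.47  1.1  -0.29] err 0.0 0.0
(430, 480, 400) [-1.29  0.32  0.78  1.67 -0.78  1.13 -0.6 ] err 0.0 0.0
(560, 400, 350) [-1.    0.55  0.81  1.54 -0.95  1.29 -0.7 ] err 0.0 0.0
(650, 200, 300) [-0.61  0.68  0.8   1.48 -0.98  1.43 -0.37] err 0.0 0.0
(650, 0, 300) [-0.31  0.72  0.82  1.42 -0.92  1.58 -0.12] err 0.0 0.0
(548, -110, 200) [-0.17  0.74  0.82  1.69 -0.89  1.45  0.22] err 0.0 0.0
(548, -75, 50) [-0.15  0.93  0.69  1.76 -1.06  1.24  0.36] err 0.0 0.0
(510, 60, 250) [-0.53  0.52  0.85  1.89 -0.87  1.32 -0.03] err 0.0 0.0
(450, 180, 290) [-0.86  0.3   0.88  2.01 -0.81  1.18 -0.32] err 0.0 0.0
(350, 520, 450) [-1.45  0.19  0.71  1.68 -0.61  1.08 -0.09] err 0.0 0.0
(480, 400, 400) [-1.18  0.35  0.87  1.67 -0.82  1.24 -0.43] err 0.0 0.0
(520, 250, 350) [-0.96  0.42  0.95  1.76 -0.88  1.33 -0.47] err 0.0 0.0
(560, 100, 300) [-0.62  0.55  0.92  1.73 -0.91  1.43 -0.16] err 0.0 0.0
(548, -110, 200) [-0.2   0.77  0.87  1.69 -0.92  1.47  0.25] err 0.0 0.0
(548, -75, 50) [-0.18  0.96  0.74  1.76 -1.09  1.27  0.38] err 0.0 0.0
(510, 60, 250) [-0.57  0.54  0.92  1.89 -0.9   1.35 -0.  ] err 0.0 0.0
(450, 180, 290) [-0.93  0.33  0.97  2.02 -0.84  1.21 -0.29] err 0.0 0.0
```

```bash
python3 -c "
from h import *
go((350,520,450),(300,510,500))"
```

```text
t 9.15 q [-1.628 -0.135  0.517  1.642 -0.24   1.202  0.185] p [219.7 482.9 581.5] op 1.002 F [ 0.6 -0.4  0.4]
z [-0.074  0.484 -0.872] tilt 29.34 yaw of tilt 98.7
angle to -bed normal 3.34 x [-0.939  0.261  0.225] y [0.336 0.835 0.435]
-> (350, 520, 450) [-1.422  0.175  1.229]
-> (300, 510, 500) [-0.867  0.141  0.782]
turn to fixture jaw (norm) -0.367
```

>>> drive_tool --pt "-0.2 0.03 0.18 0.09 -1" --pt "-0.4 0.06 0.36 0.18 -1" --pt "-0.6 0.09 0.54 0.27 -1" --pt "-0.8 0.12 0.72 0.36 -1" --pt "-1 0.15 0.9 0.45 -1" --pt "-1 0.15 0.9 0.45 -1"

```text
time: 9.75
eef_pos: [313.6, 511.9, 484.1]
tcp_rot: [-1.372, -2.409, -0.563]
wrist_force: [-0.6, -0.1, -0.0]
opening: 1.001
```

```bash
python3 -c "
from h import *
go((410,460,430),(480,400,400))"
```

```text
t 9.75 q [-1.507  0.09   0.666  1.683 -0.495  1.094 -0.152] p [313.6 511.9 484.1] op 1.001 F [-0.6 -0.1 -0. ]
z [-0.073  0.48  -0.874] tilt 29.05 yaw of tilt 98.7
angle to -bed normal 3.41 x [-0.492  0.745  0.45 ] y [0.867 0.463 0.182]
-> (410, 460, 430) [-1.104  0.497  0.153]
-> (480, 400, 400) [-2.031  0.772  0.076]
turn to fixture jaw (norm) -0.82
```

>>> drive_tool --pt "-0.2 0.08 0.02 0.09 -1" --pt "-0.4 0.16 0.04 0.18 -1" --pt "-0.6 0.24 0.06 0.27 -1" --pt "-0.8 0.32 0.08 0.36 -1" --pt "-0.95 0.4 0.1 0.45 -1" --pt "-1 0.4 0.1 0.54 -1" --pt "-1 0.4 0.1 0.59 -1"

```text
time: 10.45
eef_pos: [397.2, 459.9, 438.2]
tcp_rot: [-2.219, -1.481, -0.293]
wrist_force: [0.5, 0.3, 1.0]
opening: 0.998
```

```bash
python3 -c "
from h import *
go((480,380,400),(520,250,350))"
```

```text
t 10.45 q [-1.399  0.207  0.826  1.705 -0.673  1.145 -0.755] p [397.2 459.9 438.2] op 0.998 F [0.5 0.3 1. ]
z [-0.073  0.48  -0.874] tilt 29.04 yaw of tilt 98.6
angle to -bed normal 3.46 x [0.4   0.817 0.415] y [ 0.914 -0.319 -0.251]
-> (480, 380, 400) [-0.481  1.107 -0.109]
-> (520, 250, 350) [-1.591  2.014 -0.325]
turn to fixture jaw (norm) 0.589
```

>>> drive_tool --pt "-0.1 0.2 -0.02 0.09 -1" --pt "-0.2 0.4 -0.03 0.18 -1" --pt "-0.3 0.6 -0.05 0.27 -1" --pt "-0.4 0.8 -0.07 0.36 -1" --pt "-0.5 1 -0.1 0.45 -1" --pt "-0.5 1 -0.1 0.54 -1" --pt "-0.5 1 -0.1 0.59 -1"

```text
time: 11.15
eef_pos: [469.5, 381.8, 401.9]
tcp_rot: [-2.615, -0.327, 0.017]
wrist_force: [-1.0, 0.8, -0.5]
opening: 0.999
```

```bash
python3 -c "
from h import *
go((550,280,370),(580,150,330),(548,-110,200))"
python3 - <<'E'
from sim import *
from bench import bot
q=bot.read_state()['q'];_,R0,_=jac(q)
T=R0
path(q,[((550,280,370),T),((590,150,330),T),((548,-110,200),T),((548,-75,50),T),((510,60,250),T),((450,180,290),T)])
E
```

```text
t 11.15 q [-1.272  0.343  0.992  1.712 -0.834  1.263 -1.364] p [469.5 381.8 401.9] op 0.999 F [-1.   0.8 -0.5]
z [-0.072  0.48  -0.874] tilt 29.03 yaw of tilt 98.6
angle to -bed normal 3.47 x [0.971 0.234 0.048] y [ 0.227 -0.846 -0.483]
-> (550, 280, 370) [ 0.529  1.198 -0.268]
-> (580, 150, 330) [ 0.497  2.559 -0.563]
-> (548, -110, 200) [-0.484  5.313 -0.651]
turn to fixture jaw (norm) -0.002
(550, 280, 370) [-0.96  0.48  0.96  1.64 -0.91  1.39 -1.11] err 0.0 0.0
(590, 150, 330) [-0.69  0.57  0.94  1.62 -0.93  1.47 -0.86] err 0.0 0.0
(548, -110, 200) [-0.21  0.77  0.88  1.69 -0.92  1.47 -0.33] err 0.0 0.0
(548, -75, 50) [-0.19  0.96  0.75  1.77 -1.1   1.27 -0.2 ] err 0.0 0.0
(510, 60, 250) [-0.59  0.55  0.94  1.89 -0.91  1.35 -0.58] err 0.0 0.0
(450, 180, 290) [-0.95  0.33  1.    2.02 -0.85  1.21 -0.86] err 0.0 0.0
```

>>> drive_tool --pt "0.17 0.33 -0.08 0 -1" --pt "0.34 0.66 -0.16 0 -1" --pt "0.5 1 -0.25 0 -1" --pt "0.5 1 -0.25 0 -1"

```text
time: 11.55
eef_pos: [545.2, 291.8, 377.9]
tcp_rot: [-2.618, -0.322, 0.013]
wrist_force: [0.1, 0.2, 0.8]
opening: 0.997
```

>>> drive_tool --pt "0.05 0.33 -0.08 0 -1" --pt "0.1 0.66 -0.16 0 -1" --pt "0.15 1 -0.25 0 -1" --pt "0.15 1 -0.25 0 -1"

```text
time: 11.95
eef_pos: [584.8, 194.2, 352.7]
tcp_rot: [-2.622, -0.319, 0.01]
wrist_force: [1.2, -0.9, 0.1]
opening: 1.003
```

>>> drive_tool --pt "0 0.33 -0.08 0 -1" --pt "0 0.66 -0.1 0 -1" --pt "0 1 -0.1 0 -1" --pt "0 1 -0.1 0 -1"

```text
time: 12.35
eef_pos: [607.4, 101.7, 312.8]
tcp_rot: [-2.624, -0.316, 0.011]
wrist_force: [-0.4, 0.0, -0.9]
opening: 1.0
```

```bash
python3 -c "
from h import *
go((548,-110,200),(548,-110,150))"
```

```text
t 12.35 q [-0.587  0.626  0.925  1.593 -0.94   1.489 -0.786] p [607.4 101.7 312.8] op 1.0 F [-0.4  0.  -0.9]
z [-0.065  0.474 -0.878] tilt 28.56 yaw of tilt 97.8
angle to -bed normal 3.95 x [0.973 0.225 0.05 ] y [ 0.221 -0.851 -0.476]
-> (548, -110, 200) [-1.111  2.207  0.026]
-> (548, -110, 150) [-1.136  2.445  0.465]
turn to fixture jaw (norm) -0.006
```

>>> drive_tool --pt "-0.17 0.33 0 0 -1" --pt "-0.34 0.66 0 0 -1" --pt "-0.5 1 0 0 -1" --pt "-0.5 1 0 0 -1"

```text
time: 12.75
eef_pos: [579.3, 2.8, 262.1]
tcp_rot: [-2.626, -0.312, 0.013]
wrist_force: [0.5, 0.4, 0.6]
opening: 1.002
```

>>> drive_tool --pt "-0.17 0.33 0 0 -1" --pt "-0.34 0.66 0 0 -1" --pt "-0.5 1 0 0 -1" --pt "-0.5 1 0 0 -1"

```text
time: 13.15
eef_pos: [551.3, -95.8, 211.7]
tcp_rot: [-2.628, -0.309, 0.014]
wrist_force: [0.7, -0.2, -0.0]
opening: 0.997
```

```bash
python3 - <<'E'
from h import *
go((548,-110,150),(547.7,-74.8,60))
for n in ['side','top']:
    p,d=eyes.capture(n);cv2.imwrite(f'pics/{n}1.png',p)
E
```

```text
t 13.15 q [-0.247  0.745  0.897  1.7   -0.919  1.465 -0.373] p [551.3 -95.8 211.7] op 0.997 F [ 0.7 -0.2 -0. ]
z [-0.065  0.471 -0.88 ] tilt 28.39 yaw of tilt 97.9
angle to -bed normal 3.96 x [0.974 0.221 0.046] y [ 0.216 -0.854 -0.473]
-> (548, -110, 150) [-0.091  0.406  0.478]
-> (547.7, -74.8, 60) [-0.058  0.531  1.436]
turn to fixture jaw (norm) -0.01
```

View pics/side1.png

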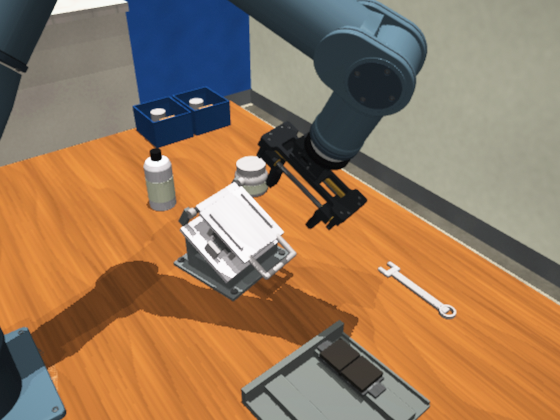

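>>> drive_tool --pt "-0.02 0.2 0.15 -0.01 0.2" --pt "-0.04 0.4 0.4 -0.01 0.2" --pt "-0.06 0.54 0.7 -0.01 0.2" --pt "-0.06 0.54 0.95 -0.01 0.2" --pt "-0.06 0.54 1 -0.01 0.2" --pt "-0.06 0.54 1 -0.01 0.2"

```text
time: 13.85
eef_pos: [553.7, -89.7, 99.9]
tcp_rot: [-2.62, -0.342, 0.007]
wrist_force: [0.0, -1.4, 0.6]
opening: 0.479
```

```bash
python3 - <<'E'
from h import *
go((547,-69,46))
for n in ['side','wrist']:
    p,d=eyes.capture(n);cv2.imwrite(f'pics/{n}2.png',p)
    if n=='side': cv2.imwrite('pics/side2c.png',cv2.resize(p[150:310,170:350],None,fx=3.6,fy=3.6,interpolation=cv2.INTER_CUBIC))
E
```

```text
t 13.85 q [-0.196  0.894  0.796  1.743 -1.036  1.33  -0.235] p [553.7 -89.7  99.9] op 0.479 F [ 0.  -1.4  0.6]
z [-0.066  0.474 -0.878] tilt 28.59 yaw of tilt 98.0
angle to -bed normal 3.86 x [0.969 0.242 0.057] y [ 0.24  -0.847 -0.475]
-> (547, -69, 46) [-0.045  0.065  0.576]
turn to fixture jaw (norm) 0.006
```

View pics/side2c.png

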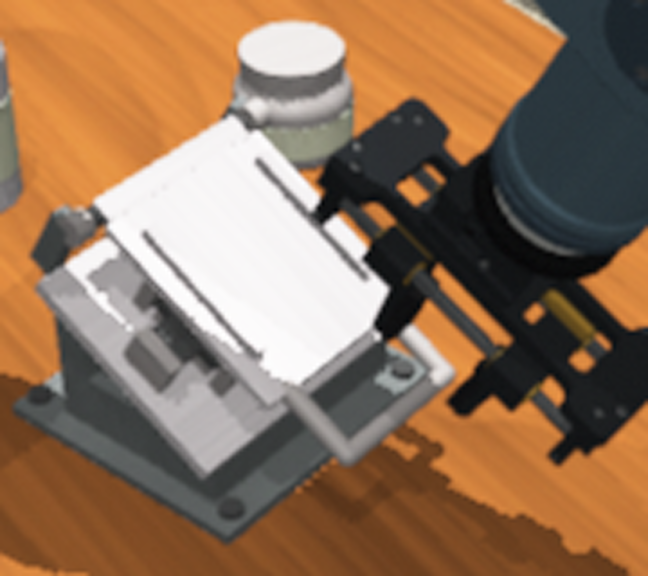

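View pics/wrist2.png

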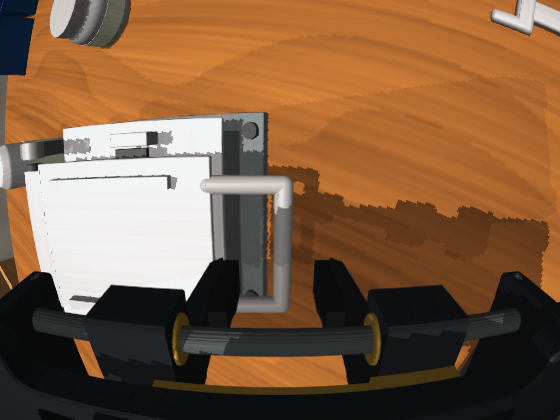

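>>> drive_tool --pt "-0.02 0.06 0.05 0 0.25" --pt "-0.04 0.07 0.25 0 0.25" --pt "-0.04 0.07 0.45 0 0.25" --pt "-0.04 0.07 0.57 0 0.25" --pt "-0.04 0.07 0.57 0 0.25"

```text
time: 14.45
eef_pos: [546.8, -69.6, 45.1]
tcp_rot: [-2.62, -0.34, 0.009]
wrist_force: [-0.6, -0.5, 0.2]
opening: 0.378
```

```bash
python3 - <<'E'
from h import *
go((547,-69,46))
for n in ['side','wrist']:
    p,d=eyes.capture(n);cv2.imwrite(f'pics/{n}3.png',p)
    if n=='side': cv2.imwrite('pics/side3c.png',cv2.resize(p[150:310,170:350],None,fx=3.6,fy=3.6,interpolation=cv2.INTER_CUBIC))
E
```

```text
t 14.45 q [-0.201  0.958  0.742  1.782 -1.106  1.251 -0.185] p [546.8 -69.6  45.1] op 0.378 F [-0.6 -0.5  0.2]
z [-0.068  0.474 -0.878] tilt 28.62 yaw of tilt 98.1
angle to -bed normal 3.79 x [0.969 0.241 0.056] y [ 0.238 -0.847 -0.476]
-> (547, -69, 46) [ 0.004 -0.009 -0.005]
turn to fixture jaw (norm) 0.005
```

View pics/side3c.png

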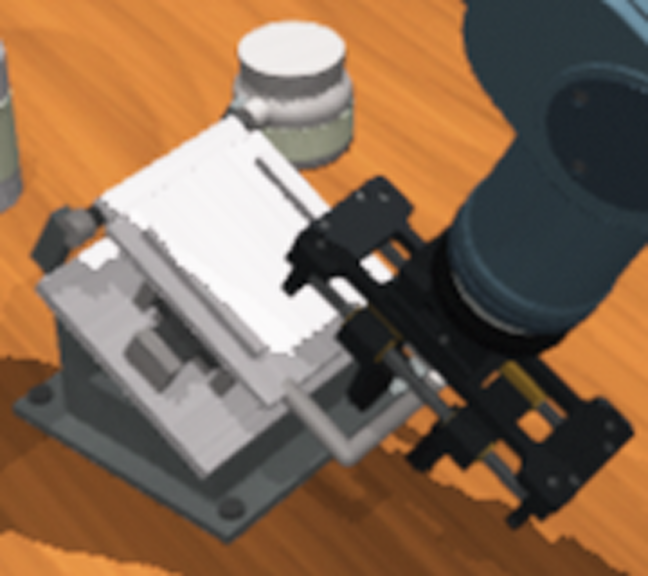

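View pics/wrist3.png

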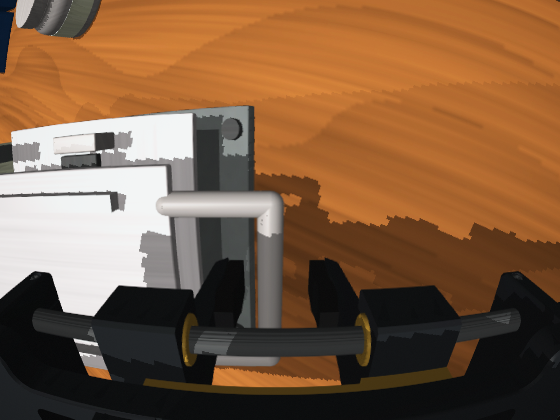

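>>> drive_tool --pt "0 0 0 0 1" --pt "0 0 0 0 1" --pt "0 0 0 0 1" --pt "0 0 0 0 1" --pt "0 0 0 0 1" --grip_force 15

```text
time: 15.05
eef_pos: [547.5, -68.7, 49.0]
tcp_rot: [-2.615, -0.341, 0.005]
wrist_force: [-4.5, 5.7, 13.3]
opening: 0.132
```

```bash
python3 - <<'E'
from h import *
s,R=st()
# arc waypoints: bar center now approx tcp-12*z
p=s['eef_pos'];b=p-12*R[:,2];e=np.array([UP[0],UP[1],0]);H=b+e*162;H[2]=146
print('bar',b)
r=b-H;ru=r@e;rz=r[2];r0=np.hypot(ru,rz);print('radius',r0)
a0=np.arctan2(rz,-ru)
for th in np.arange(0,156,10):
    a=a0+np.radians(th);x=H+e*(-r0*np.cos(a))+np.array([0,0,r0*np.sin(a)]);d=(x-b)@R/100
    print(th,d.round(3),(x+12*R[:,2]).round(0))
E
```

```text
t 15.05 q [-0.201  0.953  0.744  1.781 -1.105  1.259 -0.185] p [547.5 -68.7  49. ] op 0.132 F [-4.5  5.7 13.3]
z [-0.066  0.479 -0.875] tilt 28.92 yaw of tilt 97.9
angle to -bed normal 3.82 x [0.969 0.242 0.059] y [ 0.24  -0.844 -0.48 ]
bar [548.30785361 -74.46443522  59.51125917]
radius 183.6417770856114
0 [0. 0. 0.] [548. -69.  49.]
10 [ 0.02  -0.031 -0.318] [551. -81.  78.]
20 [ 0.04  -0.117 -0.626] [553. -88. 110.]
30 [ 0.059 -0.255 -0.914] [553. -89. 142.]
40 [ 0.077 -0.442 -1.173] [552. -86. 173.]
50 [ 0.093 -0.67  -1.397] [550. -77. 204.]
60 [ 0.106 -0.934 -1.577] [546. -63. 233.]
70 [ 0.117 -1.226 -1.709] [541. -44. 258.]
80 [ 0.125 -1.536 -1.789] [535. -22. 280.]
90 [ 0.129 -1.855 -1.813] [528.   4. 297.]
100 [ 0.13  -2.174 -1.782] [520.  33. 310.]
110 [ 0.127 -2.482 -1.696] [512.  63. 317.]
120 [ 0.121 -2.771 -1.558] [503.  93. 319.]
130 [ 0.111 -3.031 -1.372] [495. 124. 315.]
140 [ 0.099 -3.255 -1.143] [487. 154. 306.]
150 [ 0.084 -3.436 -0.88 ] [479. 181. 291.]
```

>>> drive_tool --pt "0.01 -0.01 -0.08 0 1" --pt "0.01 -0.02 -0.2 0 1" --pt "0.02 -0.03 -0.32 0 1" --pt "0.03 -0.07 -0.47 0 1" --pt "0.04 -0.12 -0.63 0 1" --pt "0.05 -0.18 -0.77 0 1" --pt "0.06 -0.25 -0.91 0 1" --pt "0.06 -0.28 -0.95 0 1" --pt "0.06 -0.28 -0.95 0 1" --grip_force 20

```text
time: 15.95
eef_pos: [553.7, -91.8, 147.8]
tcp_rot: [-2.62, -0.34, 0.001]
wrist_force: [1.5, -7.4, -2.5]
opening: 0.128
```

```bash
cat >> h.py <<'E'
def arc(ths,H,r0=185):
    s,R=st();p=s['eef_pos'];b=p-12*R[:,2];e=np.array([UP[0],UP[1],0])
    r=b-H;ru=r@e;print('bar',b.round(1),'radius',np.hypot(ru,r[2]).round(1));a0=np.arctan2(r[2],-ru);print('angle now',np.degrees(a0).round(1))
    for th in ths:
        a=np.radians(th);x=H+e*(-r0*np.cos(a))+np.array([0,0,r0*np.sin(a)]);b0=b-e*((b-H)@np.array([-e[1],e[0],0]))*0
        x=x+np.array([-e[1],e[0],0])*((b-H)@np.array([-e[1],e[0],0]))
        print(th,((x-b)@R/100).round(3))
E
python3 - <<'E'
from h import *
H=np.array([548.3,-74.5,59.5])+162*np.array([UP[0],UP[1],0]);H[2]=146;print(H)
arc(range(0,121,10),H)
p,d=eyes.capture('side');cv2.imwrite('pics/side4.png',p)
E
```

```text
[505.55256591  81.75830179 146.        ]
t 15.95 q [-0.215  0.826  0.836  1.732 -0.986  1.383 -0.283] p [553.7 -91.8 147.8] op 0.128 F [ 1.5 -7.4 -2.5]
z [-0.063  0.475 -0.878] tilt 28.64 yaw of tilt 97.5
angle to -bed normal 4.07 x [0.969 0.24  0.061] y [ 0.239 -0.847 -0.475]
bar [554.4 -97.5 158.3] radius 186.2
angle now 3.8
0 [-0.008  0.052  0.112]
10 [ 0.011 -0.126 -0.157]
20 [ 0.028 -0.347 -0.39 ]
30 [ 0.043 -0.606 -0.582]
40 [ 0.054 -0.894 -0.726]
50 [ 0.062 -1.203 -0.818]
60 [ 0.067 -1.524 -0.855]
70 [ 0.069 -1.846 -0.836]
80 [ 0.066 -2.159 -0.761]
90 [ 0.06  -2.455 -0.633]
100 [ 0.05  -2.724 -0.456]
110 [ 0.038 -2.959 -0.235]
120 [ 0.022 -3.151  0.024]
```

View pics/side4.png

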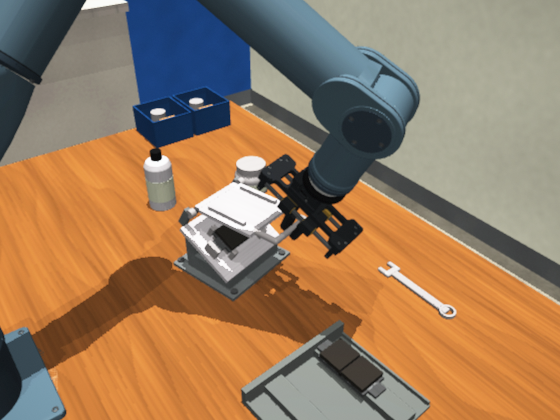

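>>> drive_tool --pt "0.01 -0.06 -0.08 0 1" --pt "0.01 -0.13 -0.16 0 1" --pt "0.02 -0.23 -0.27 0 1" --pt "0.03 -0.34 -0.39 0 1" --pt "0.03 -0.47 -0.49 0 1" --pt "0.04 -0.6 -0.58 0 1" --pt "0.05 -0.75 -0.66 0 1" --pt "0.05 -0.88 -0.72 0 1" --pt "0.05 -0.95 -0.74 0 1" --pt "0.05 -0.95 -0.74 0 1"

```text
time: 17.0
eef_pos: [542.3, -48.9, 261.7]
tcp_rot: [-2.626, -0.339, -0.009]
wrist_force: [4.3, -13.1, 9.0]
opening: 0.129
```

```bash
python3 - <<'E'
from h import *
H=np.array([505.55,81.76,146.]);arc(range(40,130,10),H)
E
```

```text
t 17.0 q [-0.367  0.631  0.937  1.741 -0.881  1.468 -0.453] p [542.3 -48.9 261.7] op 0.129 F [  4.3 -13.1   9. ]
z [-0.054  0.471 -0.881] tilt 28.3 yaw of tilt 96.6
angle to -bed normal 4.58 x [0.969 0.237 0.067] y [ 0.24  -0.85  -0.469]
bar [542.9 -54.5 272.3] radius 189.5
angle now 41.8
40 [-0.005  0.038  0.063]
50 [ 0.004 -0.27  -0.031]
60 [ 0.009 -0.59  -0.07 ]
70 [ 0.011 -0.912 -0.053]
80 [ 0.008 -1.227  0.019]
90 [ 1.000e-03 -1.524e+00  1.450e-01]
100 [-0.01  -1.794  0.32 ]
110 [-0.024 -2.03   0.54 ]
120 [-0.041 -2.224  0.797]
```

```bash
python3 - <<'E'
from h import *
H=np.array([505.55+1.05,81.76-3.9,149.]);arc(range(45,130,5),H)
E
```

```text
t 17.0 q [-0.367  0.631  0.937  1.741 -0.881  1.468 -0.453] p [542.3 -48.9 261.7] op 0.129 F [  4.3 -13.1   9. ]
z [-0.054  0.471 -0.881] tilt 28.3 yaw of tilt 96.6
angle to -bed normal 4.58 x [0.969 0.237 0.067] y [ 0.24  -0.85  -0.469]
bar [542.9 -54.5 272.3] radius 184.5
angle now 41.9
45 [ 0.003 -0.093 -0.036]
50 [ 0.007 -0.249 -0.076]
55 [ 0.01  -0.408 -0.103]
60 [ 0.013 -0.569 -0.115]
65 [ 0.014 -0.73  -0.114]
70 [ 0.014 -0.891 -0.099]
75 [ 0.013 -1.05  -0.069]
80 [ 0.011 -1.205 -0.026]
85 [ 0.008 -1.356  0.03 ]
90 [ 0.004 -1.502  0.1  ]
95 [-1.000e-03 -1.641e+00  1.810e-01]
100 [-0.007 -1.772  0.275]
105 [-0.013 -1.895  0.38 ]
110 [-0.021 -2.008  0.494]
115 [-0.029 -2.111  0.619]
120 [-0.038 -2.202  0.751]
125 [-0.047 -2.282  0.891]
```

>>> drive_tool --pt "0 -0.09 -0.04 0 1" --pt "0.01 -0.2 -0.07 0 1" --pt "0.01 -0.33 -0.09 0 1" --pt "0.01 -0.45 -0.11 0 1" --pt "0.01 -0.57 -0.12 0 1" --pt "0.01 -0.7 -0.12 0 1" --pt "0.01 -0.82 -0.11 0 1" --pt "0.01 -0.95 -0.09 0 1" --pt "0.01 -1 -0.08 0 1" --pt "0.01 -1 -0.08 0 1"

```text
time: 18.0
eef_pos: [520.1, 33.9, 316.9]
tcp_rot: [-2.624, -0.341, -0.011]
wrist_force: [5.2, -0.8, 4.6]
opening: 0.124
```

```bash
python3 - <<'E'
from h import *
H=np.array([505.55+1.05,81.76-3.9,149.]);arc(range(70,130,5),H)
p,d=eyes.capture('side');cv2.imwrite('pics/side5.png',p)
E
```

```text
t 18.0 q [-0.591  0.477  0.997  1.801 -0.829  1.443 -0.638] p [520.1  33.9 316.9] op 0.124 F [ 5.2 -0.8  4.6]
z [-0.053  0.472 -0.88 ] tilt 28.37 yaw of tilt 96.4
angle to -bed normal 4.63 x [0.969 0.238 0.069] y [ 0.242 -0.849 -0.47 ]
bar [520.7  28.2 327.4] radius 185.7
angle now 73.9
70 [-0.     0.125 -0.014]
75 [-0.001 -0.034  0.015]
80 [-0.002 -0.19   0.058]
85 [-0.005 -0.341  0.115]
90 [-0.009 -0.486  0.185]
95 [-0.013 -0.625  0.266]
100 [-0.019 -0.757  0.36 ]
105 [-0.025 -0.879  0.465]
110 [-0.033 -0.992  0.58 ]
115 [-0.041 -1.095  0.704]
120 [-0.05  -1.186  0.837]
125 [-0.059 -1.266  0.977]
```

View pics/side5.png

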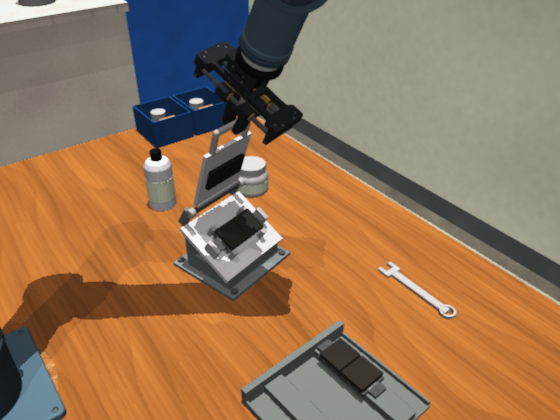

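>>> drive_tool --pt "0 -0.1 0.03 0 1" --pt "0 -0.22 0.07 0 1" --pt "0 -0.34 0.115 0 1" --pt "-0.01 -0.45 0.165 0 1" --pt "-0.01 -0.56 0.225 0 1" --pt "-0.015 -0.66 0.29 0 1" --pt "-0.02 -0.76 0.36 0 1" --pt "-0.02 -0.84 0.43 0 1" --pt "-0.03 -0.92 0.5 0 1" --pt "-0.03 -0.98 0.565 0 1" --pt "-0.03 -1 0.59 0 1" --pt "-0.03 -1 0.59 0 1"

```text
time: 19.25
eef_pos: [489.5, 147.7, 311.7]
tcp_rot: [-2.622, -0.343, -0.01]
wrist_force: [3.8, 2.9, 5.7]
opening: 0.123
```

```bash
python3 - <<'E'
from h import *
H=np.array([505.55+1.05,81.76-3.9,149.]);arc(range(105,130,5),H)
p,d=eyes.capture('side');cv2.imwrite('pics/side6.png',p)
E
```

```text
t 19.25 q [-0.861  0.381  1.004  1.913 -0.841  1.295 -0.822] p [489.5 147.7 311.7] op 0.123 F [3.8 2.9 5.7]
z [-0.054  0.474 -0.879] tilt 28.48 yaw of tilt 96.6
angle to -bed normal 4.54 x [0.968 0.24  0.069] y [ 0.244 -0.847 -0.472]
bar [490.2 142.  322.3] radius 185.5
angle now 110.9
105 [ 0.008  0.136 -0.134]
110 [ 0.001  0.023 -0.019]
115 [-0.007 -0.079  0.106]
120 [-0.015 -0.17   0.239]
125 [-0.025 -0.249  0.379]
```

View pics/side6.png

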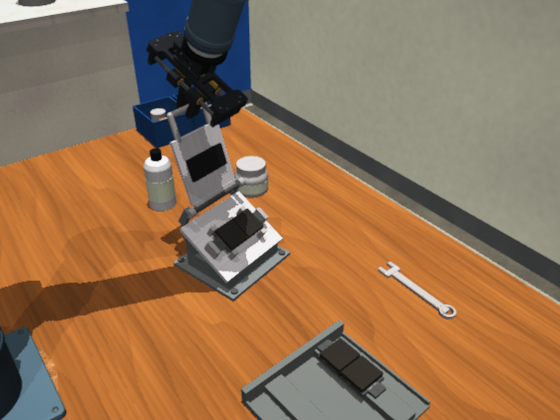

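>>> drive_tool --pt "0 -0.04 0.04 0 1" --pt "-0.01 -0.08 0.1 0 1" --pt "-0.01 -0.12 0.16 0 1" --pt "-0.01 -0.15 0.2 0 1" --pt "-0.01 -0.15 0.21 0 1" --pt "-0.01 -0.15 0.21 0 0.4" --pt "-0.01 -0.15 0.21 0 0.3" --pt "-0.01 -0.15 0.21 0 0.2" --pt "-0.01 -0.15 0.21 0 0.1" --pt "-0.01 -0.15 0.1 0 0" --pt "-0.01 -0.15 -0.2 0 0" --pt "-0.01 -0.1 -0.5 0 0"

```text
time: 20.5
eef_pos: [488.6, 131.3, 361.6]
tcp_rot: [-2.623, -0.343, -0.01]
wrist_force: [0.2, -0.6, -0.2]
opening: 0.5
```

```bash
python3 - <<'E'
from h import *
st()
p,d=eyes.capture('side');cv2.imwrite('pics/side7.png',p)
E
```

```text
t 20.5 q [-0.881  0.314  1.049  1.851 -0.765  1.372 -0.893] p [488.6 131.3 361.6] op 0.5 F [ 0.2 -0.6 -0.2]
z [-0.055  0.473 -0.879] tilt 28.46 yaw of tilt 96.6
angle to -bed normal 4.52 x [0.968 0.24  0.069] y [ 0.243 -0.848 -0.472]
```

View pics/side7.png

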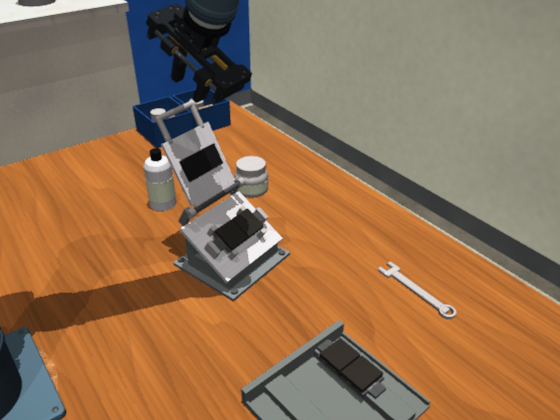

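>>> drive_tool --pt "0.1 0.2 -0.15 0 -0.4" --pt "0.2 0.55 -0.2 0 -0.4" --pt "0.3 0.9 -0.2 0 -0.4" --pt "0.3 1 -0.2 0 -0.4" --pt "0.3 1 -0.2 0 -0.4"

```text
time: 21.05
eef_pos: [545.3, 38.0, 337.9]
tcp_rot: [-2.626, -0.333, -0.019]
wrist_force: [-0.3, 0.2, 0.8]
opening: 0.699
```

```bash
python3 - <<'E'
from h import *
st()
for n in ['top','side','wrist']:
    s=bot.read_state();np.savez(f'pics/{n}8i.npz',**{k:eyes.camera_info(n)[k] for k in 'KRt'})
    p,d=eyes.capture(n);cv2.imwrite(f'pics/{n}8.png',p);np.save(f'pics/{n}8.npy',d)
    if n=='top': cv2.imwrite('pics/top8c.png',cv2.resize(p[180:300,200:340],None,fx=5,fy=5,interpolation=cv2.INTER_CUBIC))
    if n=='side': cv2.imwrite('pics/side8c.png',cv2.resize(p[180:300,165:305],None,fx=5,fy=5,interpolation=cv2.INTER_CUBIC))
E
```

```text
t 21.05 q [-0.584  0.499  1.     1.721 -0.844  1.491 -0.681] p [545.3  38.  337.9] op 0.699 F [-0.3  0.2  0.8]
z [-0.047  0.472 -0.88 ] tilt 28.34 yaw of tilt 95.6
angle to -bed normal 5.01 x [0.97  0.232 0.073] y [ 0.238 -0.85  -0.469]
```

View pics/top8c.png

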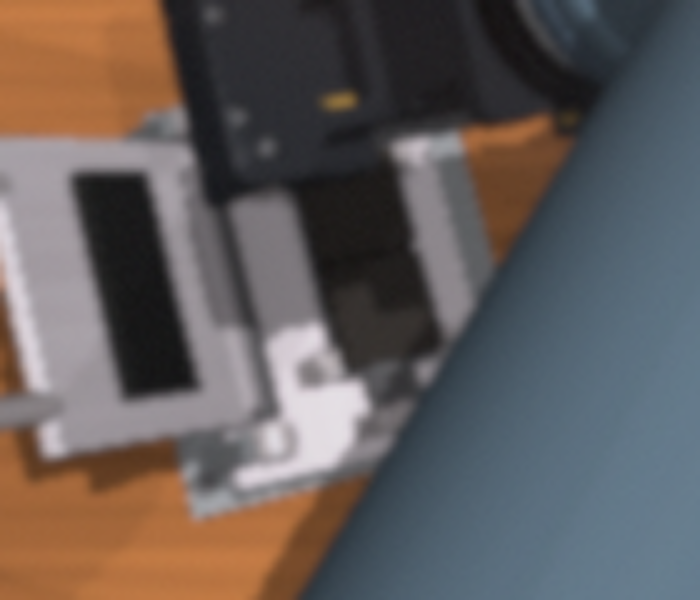

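View pics/side8c.png

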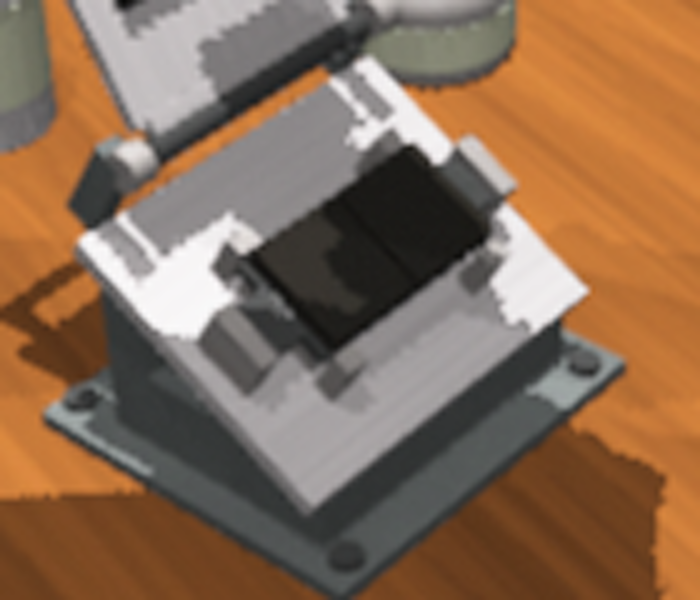

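View pics/wrist8.png

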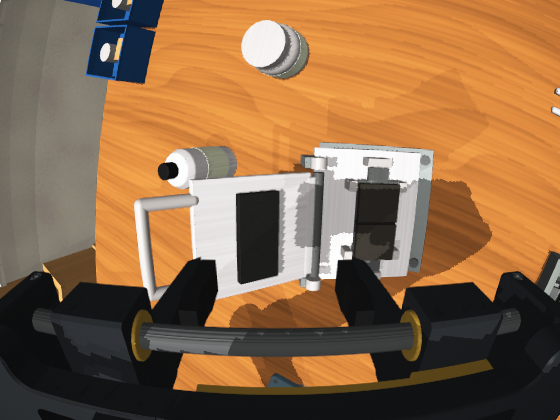

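```bash
python3 - <<'E'
from h import *
np.set_printoptions(precision=1,suppress=True)
A=[];b=[]
for n,uv in [('side',(239.1,229.8)),('top',(274.4,230.4))]:
    i=np.load(f'pics/{n}8i.npz');K,R,t=i['K'],i['R'],i['t']
    M=K@np.c_[R,t]
    for k in range(2): A.append(uv[k]*M[2,:3]-M[k,:3]);b.append(M[k,3]-uv[k]*M[2,3])
X=np.linalg.lstsq(np.array(A)/500,np.array(b)/500,rcond=None)[0];print('triang lining top centre',X)
for n,(u,v) in [('side',(239,230)),('top',(274,230))]:
    P=cloud(n,np.load(f'pics/{n}8.npy'));print(n,np.median(P[v-3:v+4,u-3:u+4].reshape(-1,3),0))
# plane fit of lining from side depth
P=cloud('side',np.load('pics/side8.npy'));c=cv2.imread('pics/side8.png').max(2)
poly=np.array([[248,255],[412,147],[492,240],[330,355]])/5+[165,180];m=np.zeros(c.shape,np.uint8);cv2.fillPoly(m,[np.int32(poly.round())],1);m=cv2.erode(m,np.ones((3,3)))
q=P[m>0];print(len(q));ctr=q.mean(0);
for _ in range(3):
    n=np.linalg.svd(q-q.mean(0),full_matrices=False)[2][2];n*=np.sign(n[2]);r=(q-q.mean(0))@n;q=q[abs(r)<4]
print('n',n,np.degrees(np.arccos(n[2])),np.degrees(np.arctan2(-n[1],-n[0])),'ctr',q.mean(0),ctr)
o=X
# corners on plane
i=np.load('pics/side8i.npz');Ri,t,K=i['R'],i['t'],i['K'];cam=-Ri.T@t
nn=np.array([-.5*UP[0],-.5*UP[1],.866]);C=[]
for uv in poly:
    ray=Ri.T@np.linalg.inv(K)@np.r_[uv,1];C.append(cam+ray*((q.mean(0)-cam)@nn)/(ray@nn))
C=np.array(C);print(C,C.mean(0));print([np.linalg.norm(C[i]-C[(i+1)%4]).round(1) for i in range(4)])
d=C[1]-C[0];print('long dir yaw',np.degrees(np.arctan2(d[1],d[0])))
e=np.array([UP[0],UP[1],0]);print('e,perp coords of centre',C.mean(0)@e, C.mean(0)@np.array([-e[1],e[0],0]))
E
```

```text
triang lining top centre [519.5  26.   93.2]
side [514.1  21.7  96.7]
top [522.2  25.6  98.4]
860
n [ 0.1 -0.2  1. ] 14.506271762231842 107.89505231071178 ctr [515.4  22.5  97.2] [514.6  21.6  97.9]
[[465.9  32.5 110.3]
 [557.8  55.9 109.4]
 [567.1  12.8  83.9]
 [474.6 -10.7  84.9]] [516.4  22.6  97.1]
[np.float64(94.8), np.float64(50.9), np.float64(95.4), np.float64(50.8)]
long dir yaw 14.316537597507937
e,perp coords of centre -114.4154634582353 -504.0232054740148
```

```bash
python3 - <<'E'
from h import *
s=bot.read_state();R=Ro.from_rotvec(s['tcp_rot']).as_matrix();z=R[:,2];c=np.array([518,28.4,91])
go(c-100*z,c-50*z,c+10*z);print(c+10*z)
E
```

```text
t 21.2 q [-0.588  0.496  0.999  1.722 -0.845  1.491 -0.682] p [545.2  40.9 339.1] op 0.702 F [ 0.1 -1.4  0.6]
z [-0.047  0.474 -0.879] tilt 28.47 yaw of tilt 95.7
angle to -bed normal 4.96 x [0.969 0.236 0.075] y [ 0.243 -0.848 -0.471]
-> [522.69770013 -19.03177179 178.90994619] [-0.48   1.207  1.134]
-> [520.34885006   4.68411411 134.95497309] [-0.48   1.207  1.634]
-> [517.53022999  33.14317718  82.20900538] [-0.48   1.207  2.234]
turn to fixture jaw (norm) 0.009
[517.53022999  33.14317718  82.20900538]
```

>>> drive_tool --pt "-0.15 0.3 0.1 0.01 -0.6" --pt "-0.3 0.6 0.3 0.01 -0.6" --pt "-0.4 0.85 0.55 0.01 -0.6" --pt "-0.48 1 0.8 0.01 -0.6" --pt "-0.48 1 0.95 0.01 -0.6" --pt "-0.48 1 0.95 0.01 -0.6"

```text
time: 21.8
eef_pos: [517.9, -7.4, 204.4]
tcp_rot: [-2.623, -0.322, -0.012]
wrist_force: [0.2, 0.2, -0.1]
opening: 0.803
```

```bash
python3 - <<'E'
from h import *
s=bot.read_state();R=Ro.from_rotvec(s['tcp_rot']).as_matrix();z=R[:,2];c=np.array([518,28.4,91])
go(c-50*z,c+10*z)
E
```

```text
t 21.8 q [-0.431  0.65   0.908  1.883 -0.954  1.34  -0.406] p [517.9  -7.4 204.4] op 0.803 F [ 0.2  0.2 -0.1]
z [-0.05   0.476 -0.878] tilt 28.59 yaw of tilt 96.0
angle to -bed normal 4.77 x [0.972 0.225 0.067] y [ 0.229 -0.85  -0.474]
-> [520.50755563   4.60494934 134.90339086] [0.006 0.233 0.666]
-> [517.49848887  33.15901013  82.21932183] [0.006 0.233 1.266]
turn to fixture jaw (norm) -0.001
```

>>> drive_tool --pt "0 0.15 0.15 0 -0.6" --pt "0 0.23 0.35 0 -0.6" --pt "0 0.23 0.6 0 -0.6" --pt "0 0.23 0.8 0 -0.6" --pt "0 0.23 0.8 0 -0.6"

```text
time: 22.3
eef_pos: [519.2, 14.0, 123.2]
tcp_rot: [-2.62, -0.327, -0.009]
wrist_force: [0.1, 0.4, 1.6]
opening: 0.798
```

```bash
python3 - <<'E'
from h import *
s=bot.read_state();R=Ro.from_rotvec(s['tcp_rot']).as_matrix();z=R[:,2];c=np.array([518,28.4,91])
go(c+10*z)
for n in ['side','wrist']:
    p,d=eyes.capture(n);cv2.imwrite(f'pics/{n}9.png',p)
    if n=='side': cv2.imwrite('pics/side9c.png',cv2.resize(p[130:290,150:330],None,fx=4,fy=4,interpolation=cv2.INTER_CUBIC))
E
```

```text
t 22.3 q [-0.406  0.767  0.816  1.928 -1.076  1.236 -0.309] p [519.2  14.  123.2] op 0.798 F [0.1 0.4 1.6]
z [-0.053  0.477 -0.877] tilt 28.7 yaw of tilt 96.3
angle to -bed normal 4.6 x [0.971 0.229 0.066] y [ 0.233 -0.848 -0.476]
-> [517.47124094  33.17302585  82.22853273] [-0.     0.029  0.452]
turn to fixture jaw (norm) 0.002
```

View pics/side9c.png

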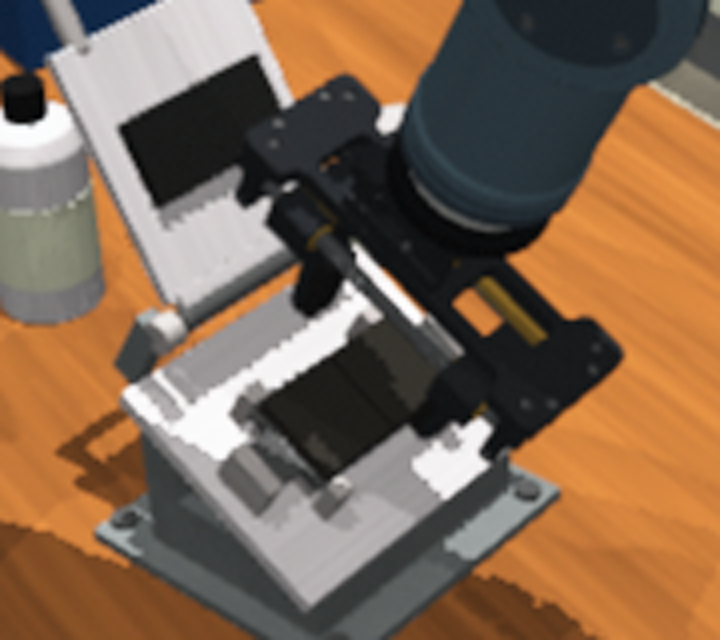

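View pics/wrist9.png

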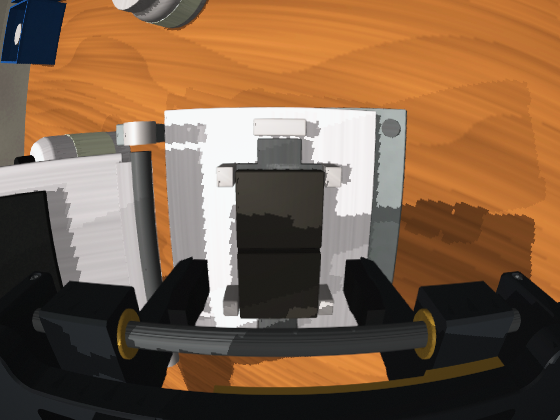

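```bash
python3 - <<'E'
from h import *
s,R=st();z=R[:,2];i=eyes.camera_info('wrist')
def pf(X):
    c=i['R']@X+i['t'];th=np.arctan2(np.hypot(c[0],c[1]),c[2]);r=th*i['K'][0,0]/np.hypot(c[0],c[1]);return (c[:2]*r+i['K'][:2,2]).round(1)
p=s['eef_pos']
print('tip',pf(p));
for d in (30,35,40,45): print(d,pf(p+d*z))
n=np.array([.132,-.482,.866])
for c in ([518,28.4,91],[514,27,91]): print(c,pf(np.array(c)+8*n))
# ray of groove centre pixel intersect lining plane
for px in [(279,250),(236,170),(323,170),(317,318),(239,318)]:
    d=np.array(px)-i['K'][:2,2];r=np.hypot(*d);th=r/i['K'][0,0];ray=i['R'].T@np.r_[d/r*np.sin(th),np.cos(th)];cam=-i['R'].T@i['t']
    P0=np.array([518,28.4,91])+8*n
    X=cam+ray*((P0-cam)@n)/(ray@n);e=np.array([UP[0],UP[1],0]);print(px,X.round(1),'e',(X@e).round(1),'perp',(X@np.array([-e[1],e[0],0])).round(1))
E
```

```text
t 22.4 q [-0.404  0.765  0.82   1.927 -1.075  1.237 -0.309] p [520.3  11.6 124.8] op 0.798 F [0.1 0.1 0.3]
z [-0.049  0.476 -0.878] tilt 28.58 yaw of tilt 95.9
angle to -bed normal 4.83 x [0.972 0.227 0.069] y [ 0.232 -0.85  -0.473]
tip [276.  275.1]
30 [276.  250.6]
35 [276.  247.2]
40 [276.  243.9]
45 [276.  240.8]
[518, 28.4, 91] [278.4 250.9]
[514, 27, 91] [278.8 257.6]
(279, 250) [519.7  24.4  97.7] e -113.6 perp -507.7
(236, 170) [560.1  57.2 109.8] e -92.6 perp -555.3
(323, 170) [571.2  16.1  85.3] e -135.2 perp -555.2
(317, 318) [478.7  -9.3  85.2] e -135.3 perp -459.3
(239, 318) [468.1  33.5 110.7] e -91.2 perp -460.4
```

>>> drive_tool --pt "0 0.02 0.12 0 -0.6" --pt "0 0.03 0.25 0 -0.6" --pt "0 0.03 0.37 0 -0.6" --pt "0 0.03 0.45 0 -0.6" --pt "0 0.03 0.47 0 -0.6" --pt "0 0.03 0.47 0 -0.6"

```text
time: 23.0
eef_pos: [518.4, 31.5, 81.7]
tcp_rot: [-2.623, -0.325, -0.013]
wrist_force: [-0.7, -0.6, -0.5]
opening: 0.8
```

```bash
python3 - <<'E'
from h import *
s=bot.read_state();R=Ro.from_rotvec(s['tcp_rot']).as_matrix();z=R[:,2];c=np.array([518,28.4,91])
go(c+10*z)
for n in ['side']:
    p,d=eyes.capture(n);cv2.imwrite(f'pics/{n}10.png',p)
    if n=='side': cv2.imwrite('pics/side10c.png',cv2.resize(p[130:290,150:330],None,fx=4,fy=4,interpolation=cv2.INTER_CUBIC))
E
```

```text
t 23.0 q [-0.407  0.824  0.766  1.951 -1.151  1.176 -0.266] p [518.4  31.5  81.7] op 0.8 F [-0.7 -0.6 -0.5]
z [-0.05   0.476 -0.878] tilt 28.58 yaw of tilt 96.0
angle to -bed normal 4.79 x [0.972 0.227 0.068] y [ 0.231 -0.85  -0.474]
-> [517.50224323  33.15816601  82.21865076] [-0.005 -0.019  0.004]
turn to fixture jaw (norm) 0.001
```

View pics/side10c.png

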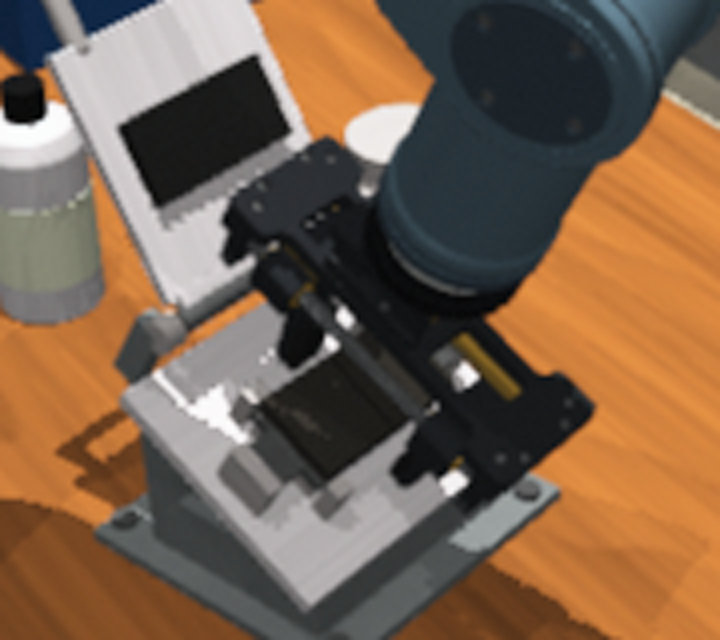

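>>> drive_tool --pt "0 0 0 0 1" --pt "0 0 0 0 1" --pt "0 0 0 0 1" --pt "0 0 0 0 1" --grip_force 25

```text
time: 23.45
eef_pos: [518.7, 31.9, 82.7]
tcp_rot: [-2.621, -0.325, -0.014]
wrist_force: [-0.9, 2.1, 5.6]
opening: 0.567
```

```bash
python3 - <<'E'
from h import *
st()
p,d=eyes.capture('wrist');cv2.imwrite(f'pics/wrist11.png',p)
E
```

```text
t 23.45 q [-0.407  0.823  0.766  1.95  -1.151  1.178 -0.266] p [518.7  31.9  82.7] op 0.567 F [-0.9  2.1  5.6]
z [-0.049  0.478 -0.877] tilt 28.69 yaw of tilt 95.9
angle to -bed normal 4.81 x [0.972 0.227 0.069] y [ 0.232 -0.849 -0.475]
```

View pics/wrist11.png

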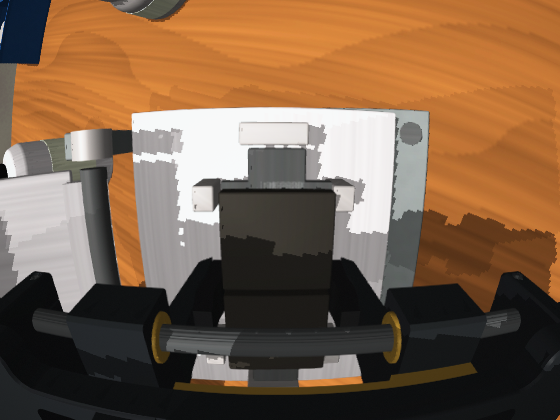

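>>> drive_tool --pt "0.01 0 -0.1 0 1" --pt "0.02 0.01 -0.2 0 1" --pt "0.03 0.01 -0.35 0 1" --pt "0.04 0.02 -0.5 0 1" --pt "0.06 0.02 -0.75 0 1" --pt "0.08 0.03 -1 0 1" --pt "0.08 0.03 -1 0 1"

```text
time: 24.2
eef_pos: [534.1, -20.0, 172.6]
tcp_rot: [-2.625, -0.323, -0.022]
wrist_force: [-0.6, -0.3, -3.8]
opening: 0.567
```

```bash
python3 - <<'E'
from h import *
st()
p,d=eyes.capture('side');cv2.imwrite(f'pics/side12.png',p)
E
```

```text
t 24.2 q [-0.375  0.721  0.87   1.856 -1.001  1.321 -0.356] p [534.1 -20.  172.6] op 0.567 F [-0.6 -0.3 -3.8]
z [-0.043  0.475 -0.879] tilt 28.49 yaw of tilt 95.1
angle to -bed normal 5.21 x [0.972 0.224 0.074] y [ 0.232 -0.851 -0.471]
```

View pics/side12.png

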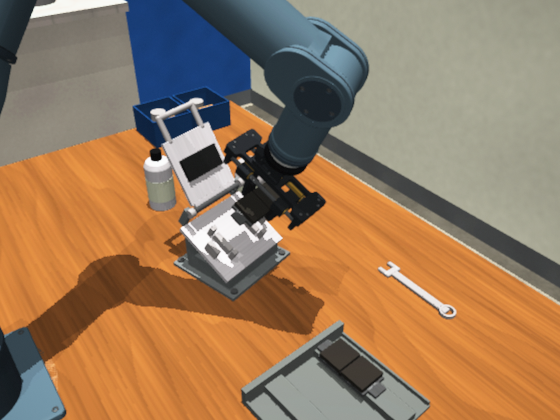

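```bash
cat > plan1.py <<'E'
from sim import *
from bench import bot
def tilt(q):
    R,p=fk(q,v);z=R[:,2];return np.degrees(np.arccos(-z[2])).round(1),np.degrees(np.arctan2(z[1],z[0])).round(0),p.round(0)
q=bot.read_state()['q'];_,R0,_=jac(q);T=R0
for pre in ([(560,-150,300),(450,-400,350),(250,-570,350),(55,-630,350)],[(620,-150,300),(550,-400,300),(300,-600,300),(55,-650,300)],[(560,-150,350),(350,-450,450),(55,-600,450)]):
    print('---');qq=path(q,[(p,T) for p in pre])
    for k in range(16):
        R,p=fk(qq,v)
        qq,ep,er=track(qq,p+np.array([0,0,80.]),R,8);print(qq.round(2),tilt(qq))
E
python3 plan1.py
```

```text
---
(560, -150, 300) [-0.17  0.69  0.94  1.55 -0.86  1.63 -0.4 ] err 0.0 0.0
(450, -400, 350) [ 0.32  0.78  0.95  1.26 -0.75  1.88 -0.11] err 0.0 0.0
(250, -570, 350) [ 0.85  0.8   0.67  1.07 -0.49  1.91  0.1 ] err 0.0 0.0
(55, -630, 350) [ 1.2   0.8   0.49  1.   -0.28  1.91  0.29] err 0.0 0.0
[ 1.18  0.68  0.49  1.02 -0.24  1.91  0.28] (np.float64(23.7), np.float64(97.0), array([  53., -617.,  414.]))
[ 1.16  0.58  0.49  1.03 -0.21  1.91  0.26] (np.float64(18.4), np.float64(98.0), array([  52., -605.,  475.]))
[ 1.16  0.49  0.49  1.01 -0.2   1.91  0.25] (np.float64(12.6), np.float64(97.0), array([  44., -598.,  532.]))
[ 1.16  0.41  0.49  0.97 -0.19  1.91  0.25] (np.float64(6.6), np.float64(93.0), array([  37., -592.,  588.]))
[ 1.16  0.35  0.49  0.92 -0.18  1.91  0.24] (np.float64(0.7), np.float64(36.0), array([  32., -586.,  643.]))
[ 1.16  0.3   0.49  0.86 -0.18  1.91  0.23] (np.float64(6.0), np.float64(-76.0), array([  28., -581.,  697.]))
[ 1.16  0.26  0.49  0.78 -0.18  1.91  0.22] (np.float64(12.3), np.float64(-80.0), array([  25., -576.,  751.]))
[ 1.16  0.23  0.49  0.7  -0.1
[... 4344 characters left out ...]
rray([  48., -469.,  928.]))
[ 1.43 -0.01 -0.15  0.63  0.12  1.91  0.01] (np.float64(36.0), np.float64(-85.0), array([  48., -439.,  953.]))
[ 0.68 -0.11  0.47  0.63  0.4   1.91 -0.07] (np.float64(42.2), np.float64(-94.0), array([ -21., -422.,  992.]))
[ 0.3  -0.2   0.47  0.63  0.74  1.91 -0.16] (np.float64(48.9), np.float64(-94.0), array([ -21., -415., 1026.]))
[ 0.1  -0.25  0.37  0.63  1.03  1.91 -0.2 ] (np.float64(55.7), np.float64(-94.0), array([ -21., -410., 1062.]))
[-0.08 -0.29  0.27  0.63  1.32  1.91 -0.22] (np.float64(62.6), np.float64(-94.0), array([ -21., -405., 1098.]))
[-0.28 -0.31  0.19  0.63  1.63  1.91 -0.2 ] (np.float64(69.5), np.float64(-94.0), array([ -21., -402., 1136.]))
```

```bash
python3 -c "
from h import *
go((552,-85,240),(560,-150,300),(500,-280,325),(450,-400,350))"
```

```text
t 24.25 q [-0.376  0.722  0.867  1.859 -1.002  1.32  -0.356] p [533.1 -18.2 170.9] op 0.565 F [ 0.7  1.1 -3.9]
z [-0.045  0.476 -0.878] tilt 28.6 yaw of tilt 95.5
angle to -bed normal 5.03 x [0.972 0.225 0.072] y [ 0.232 -0.85  -0.473]
-> (552, -85, 240) [ 0.083  0.285 -0.934]
-> (560, -150, 300) [ 0.058  0.572 -1.774]
-> (500, -280, 325) [-0.8    1.42  -2.585]
-> (450, -400, 350) [-1.538  2.205 -3.354]
turn to fixture jaw (norm) 0.001
```

>>> drive_tool --pt "0.02 0.08 -0.25 0 1" --pt "0.04 0.16 -0.5 0 1" --pt "0.06 0.24 -0.75 0 1" --pt "0.08 0.3 -1 0 1" --pt "0.08 0.3 -1 0 1"

```text
time: 24.75
eef_pos: [553.0, -91.8, 246.0]
tcp_rot: [-2.626, -0.322, -0.022]
wrist_force: [-0.0, -0.5, -3.3]
opening: 0.56
```

>>> drive_tool --pt "-0.1 0.15 -0.25 0 1" --pt "-0.2 0.3 -0.5 0 1" --pt "-0.3 0.4 -0.75 0 1" --pt "-0.4 0.55 -1 0 1" --pt "-0.4 0.55 -1 0 1"

```text
time: 25.25
eef_pos: [529.9, -197.9, 305.0]
tcp_rot: [-2.628, -0.316, -0.024]
wrist_force: [-0.4, 0.1, -4.3]
opening: 0.563
```

```bash
python3 -c "
from h import *
go((450,-400,350),(250,-570,350))"
```

```text
t 25.25 q [-0.091  0.683  0.958  1.555 -0.821  1.649 -0.326] p [ 529.9 -197.9  305. ] op 0.563 F [-0.4  0.1 -4.3]
z [-0.04   0.473 -0.88 ] tilt 28.33 yaw of tilt 94.8
angle to -bed normal 5.38 x [0.973 0.219 0.073] y [ 0.227 -0.854 -0.469]
-> (450, -400, 350) [-1.187  1.332 -1.319]
-> (250, -570, 350) [-3.505  2.329 -2.043]
turn to fixture jaw (norm) -0.002
```

>>> drive_tool --pt "-0.22 0.25 -0.22 0 1" --pt "-0.45 0.5 -0.45 0 1" --pt "-0.7 0.75 -0.7 0 1" --pt "-0.9 1 -0.95 0 1" --pt "-0.9 1 -0.95 0 1"

```text
time: 25.75
eef_pos: [465.9, -351.7, 334.0]
tcp_rot: [-2.631, -0.306, -0.023]
wrist_force: [-0.5, -0.4, -4.4]
opening: 0.565
```

```bash
python3 -c "
from h import *
go((350,-490,350),(250,-570,350))"
```

```text
t 25.75 q [ 0.212  0.748  0.96   1.373 -0.757  1.801 -0.153] p [ 465.9 -351.7  334. ] op 0.565 F [-0.5 -0.4 -4.4]
z [-0.039  0.471 -0.881] tilt 28.23 yaw of tilt 94.7
angle to -bed normal 5.47 x [0.975 0.212 0.071] y [ 0.22  -0.856 -0.468]
-> (350, -490, 350) [-1.412  0.854 -0.748]
-> (250, -570, 350) [-2.556  1.318 -1.086]
turn to fixture jaw (norm) -0.007
```

>>> drive_tool --pt "-0.25 0.15 -0.12 0 1" --pt "-0.5 0.3 -0.25 0 1" --pt "-0.75 0.45 -0.38 0 1" --pt "-1 0.6 -0.5 0 1" --pt "-1 0.6 -0.5 0 1"

```text
time: 26.25
eef_pos: [380.7, -449.3, 341.2]
tcp_rot: [-2.631, -0.298, -0.021]
wrist_force: [0.4, 0.3, -4.4]
opening: 0.563
```

>>> drive_tool --pt "-0.25 0.14 -0.12 0 1" --pt "-0.5 0.28 -0.24 0 1" --pt "-0.75 0.42 -0.36 0 1" --pt "-1 0.55 -0.45 0 1" --pt "-1 0.55 -0.45 0 1"

```text
time: 26.75
eef_pos: [293.8, -539.3, 346.4]
tcp_rot: [-2.631, -0.291, -0.021]
wrist_force: [-0.7, 0.7, -3.9]
opening: 0.561
```

```bash
python3 -c "
from h import *
go((150,-600,350),(55,-630,350))"
```

```text
t 26.75 q [ 0.715  0.8    0.781  1.136 -0.574  1.895  0.067] p [ 293.8 -539.3  346.4] op 0.561 F [-0.7  0.7 -3.9]
z [-0.038  0.474 -0.88 ] tilt 28.36 yaw of tilt 94.5
angle to -bed normal 5.51 x [0.977 0.202 0.067] y [ 0.21  -0.857 -0.47 ]
-> (150, -600, 350) [-1.525  0.202 -0.265]
-> (55, -630, 350) [-2.514  0.26  -0.371]
turn to fixture jaw (norm) -0.013
```

>>> drive_tool --pt "-0.25 0.03 -0.04 0 1" --pt "-0.5 0.06 -0.08 0 1" --pt "-0.75 0.09 -0.12 0 1" --pt "-1 0.12 -0.16 0 1" --pt "-1 0.12 -0.16 0 1"

```text
time: 27.25
eef_pos: [197.1, -577.1, 346.7]
tcp_rot: [-2.629, -0.286, -0.021]
wrist_force: [-0.8, -0.1, -3.4]
opening: 0.563
```

>>> drive_tool --pt "-0.25 0.03 -0.04 0 1" --pt "-0.5 0.06 -0.08 0 1" --pt "-0.75 0.09 -0.12 0 1" --pt "-1 0.12 -0.16 0 1" --pt "-1 0.12 -0.16 0 1"

```text
time: 27.75
eef_pos: [100.6, -614.6, 347.2]
tcp_rot: [-2.628, -0.282, -0.021]
wrist_force: [-0.3, 0.2, -3.3]
opening: 0.561
```

```bash
python3 -c "
from h import *
go((60,-630,400))"
python3 - <<'E'
from plan1 import *
E
cat > plan2.py <<'E'
from sim import *
from bench import bot
def tilt(q):
    R,p=fk(q,v);z=R[:,2];return np.degrees(np.arccos(-z[2])).round(1),np.degrees(np.arctan2(z[1],z[0])).round(0),p.round(0)
qq=bot.read_state()['q']
for k in range(7):
    R,p=fk(qq,v);qq,ep,er=track(qq,p+np.array([0 if k else -50,0,90.]),R,8);print(qq.round(2),tilt(qq))
E
python3 plan2.py
```

```text
t 27.75 q [ 1.078  0.801  0.62   1.052 -0.376  1.903  0.262] p [ 100.6 -614.6  347.2] op 0.561 F [-0.3  0.2 -3.3]
z [-0.036  0.477 -0.878] tilt 28.57 yaw of tilt 94.3
angle to -bed normal 5.55 x [0.979 0.195 0.066] y [ 0.203 -0.857 -0.474]
-> (60, -630, 400) [-0.392 -0.2   -0.522]
turn to fixture jaw (norm) -0.018
---
(560, -150, 300) [ 0.13  0.54  0.43  1.54 -0.62  1.46 -0.63] err 0.0 0.0
(450, -400, 350) [ 0.52  0.66  0.52  1.25 -0.54  1.76 -0.32] err 0.0 0.0
(250, -570, 350) [ 0.89  0.77  0.57  1.07 -0.44  1.89  0.03] err 0.0 0.0
(55, -630, 350) [ 1.21  0.8   0.48  1.   -0.28  1.91  0.26] err 0.0 0.0
[ 1.19  0.68  0.48  1.02 -0.25  1.91  0.25] (np.float64(23.7), np.float64(95.0), array([  53., -617.,  414.]))
[ 1.17  0.58  0.48  1.03 -0.21  1.91  0.23] (np.float64(18.4), np.float64(97.0), array([  52., -605.,  475.]))
[ 1.17  0.49  0.48  1.01 -0.2   1.91  0.22] (np.float64(12.6), np.float64(94.0), array([  44., -598.,  532.]))
[ 1.17  0.41  0.48  0.97 -0.19  1.91  0.21] (np.float64(6.6), np.float64(88.0), array([  38., -591.,  588.]))
[ 1.17  0.35  0.48  0.92 -0.19  1.91  0.2 ] (n
[... 5446 characters left out ...]
0), array([  49., -602.,  420.]))
[ 1.13  0.53  0.52  1.07 -0.21  1.9   0.24] (np.float64(17.6), np.float64(97.0), array([  48., -589.,  488.]))
[ 1.13  0.44  0.52  1.04 -0.2   1.9   0.23] (np.float64(10.9), np.float64(95.0), array([  38., -582.,  551.]))
[ 1.13  0.36  0.52  0.99 -0.19  1.9   0.22] (np.float64(4.0), np.float64(85.0), array([  31., -577.,  612.]))
[ 1.13  0.29  0.52  0.92 -0.18  1.9   0.21] (np.float64(3.3), np.float64(-65.0), array([  26., -572.,  673.]))
[ 1.13  0.25  0.52  0.84 -0.18  1.9   0.2 ] (np.float64(10.3), np.float64(-78.0), array([  22., -568.,  734.]))
[ 1.13  0.21  0.52  0.75 -0.18  1.9   0.18] (np.float64(17.5), np.float64(-81.0), array([  21., -563.,  795.]))
```

>>> drive_tool --pt "-0.1 -0.12 -0.22 0 1" --pt "-0.2 -0.25 -0.45 0 1" --pt "-0.3 -0.4 -0.65 0 1" --pt "-0.35 -0.45 -0.8 0 1" --pt "-0.35 -0.45 -0.8 0 1"

```text
time: 28.25
eef_pos: [58.2, -613.0, 449.5]
tcp_rot: [-2.771, -0.262, -0.002]
wrist_force: [-7.7, -1.7, -5.7]
opening: 0.563
```

```bash
python3 -c "
from h import *
s,R=st();print((np.array([0,0,1.])@R).round(2))"
```

```text
t 28.25 q [ 1.41   0.597  0.01   0.995 -0.029  1.908  0.033] p [  58.2 -613.   449.5] op 0.563 F [-7.7 -1.7 -5.7]
z [-0.031  0.349 -0.937] tilt 20.52 yaw of tilt 95.2
angle to -bed normal 10.39 x [0.983 0.182 0.035] y [ 0.182 -0.919 -0.349]
[ 0.03 -0.35 -0.94]
```

>>> drive_tool --pt "0.02 -0.12 -0.27 0 1" --pt "0.04 -0.25 -0.55 0 1" --pt "0.07 -0.4 -0.85 0 1" --pt "0.07 -0.4 -0.85 0 1"

```text
time: 28.65
eef_pos: [64.1, -585.7, 572.6]
tcp_rot: [-2.986, -0.262, -0.024]
wrist_force: [-0.9, 0.4, -2.6]
opening: 0.563
```

```bash
python3 -c "
from h import *
s,R=st();print((np.array([0,0,1.])@R).round(2))"
```

```text
t 28.65 q [ 1.061  0.432  0.598  1.008 -0.246  1.909  0.171] p [  64.1 -585.7  572.6] op 0.563 F [-0.9  0.4 -2.6]
z [ 0.003  0.144 -0.99 ] tilt 8.28 yaw of tilt 88.7
angle to -bed normal 22.18 x [0.985 0.172 0.028] y [ 0.175 -0.974 -0.141]
[ 0.03 -0.14 -0.99]
```

>>> drive_tool --pt "0 -0.05 -0.3 0 1" --pt "0.01 -0.1 -0.6 0 1" --pt "0.01 -0.1 -0.7 0 1" --pt "0.01 -0.1 -0.7 0 1"

```text
time: 29.05
eef_pos: [64.0, -572.1, 606.9]
tcp_rot: [-3.038, -0.271, -0.031]
wrist_force: [0.0, 0.1, -3.3]
opening: 0.565
```

```bash
python3 -c "
from h import *
s,R=st();print((np.array([0,0,1.])@R).round(3))"
```

```text
t 29.05 q [ 1.225  0.349  0.282  0.986 -0.122  1.909  0.067] p [  64.  -572.1  606.9] op 0.565 F [ 0.   0.1 -3.3]
z [ 0.012  0.092 -0.996] tilt 5.35 yaw of tilt 82.3
angle to -bed normal 25.16 x [0.984 0.176 0.029] y [ 0.178 -0.98  -0.089]
[ 0.029 -0.089 -0.996]
```

>>> drive_tool --pt "0 -0.05 -0.4 0 1" --pt "0.01 -0.1 -0.8 0 1" --pt "0.01 -0.1 -1 0 1" --pt "0.01 -0.1 -1 0 1"

```text
time: 29.45
eef_pos: [61.8, -553.9, 642.2]
tcp_rot: [-3.099, -0.276, -0.036]
wrist_force: [-0.2, -0.3, -4.0]
opening: 0.568
```

```bash
python3 -c "
from h import *
s,R=st();print((np.array([0,0,1.])@R).round(3))"
```

```text
t 29.45 q [ 1.217  0.282  0.271  0.989 -0.104  1.909  0.053] p [  61.8 -553.9  642.2] op 0.568 F [-0.2 -0.3 -4. ]
z [ 0.021  0.032 -0.999] tilt 2.17 yaw of tilt 56.9
angle to -bed normal 28.6 x [0.984 0.177 0.026] y [ 0.177 -0.984 -0.028]
[ 0.026 -0.028 -0.999]
```

>>> drive_tool --pt "0 0 -0.4 0 1" --pt "0 0 -0.8 0 1" --pt "0 0 -1 0 1" --pt "0 0 -1 0 1"

```text
time: 29.85
eef_pos: [59.4, -542.1, 675.0]
tcp_rot: [3.096, 0.275, 0.04]
wrist_force: [0.1, 0.2, -4.1]
opening: 0.566
```

```bash
python3 - <<'E'
from h import *
s,R=st();print((np.array([0,0,1.])@R).round(3))
print('pad up normal in world',(R@np.array([.079,.029,-.996])).round(3))
p,d=eyes.capture('wrist');cv2.imwrite(f'pics/wrist13.png',p)
from sim import *
q=s['q'];T=R@rz(np.radians(-81.5))
path(q,[((64,-560,560),R),((200,-520,450),R@rz(-.7)),((398,-322,200),T),((398,-322,60),T)])
E
```

```text
t 29.85 q [ 1.185  0.234  0.302  0.974 -0.101  1.909  0.05 ] p [  59.4 -542.1  675. ] op 0.566 F [ 0.1  0.2 -4.1]
z [ 0.029 -0.031 -0.999] tilt 2.42 yaw of tilt -47.0
angle to -bed normal 32.17 x [0.984 0.176 0.023] y [ 0.176 -0.984  0.036]
[ 0.023  0.036 -0.999]
pad up normal in world [0.054 0.016 0.998]
(64, -560, 560) [ 1.17  0.21  0.28  1.27 -0.08  1.64  0.05] err 0.0 0.0
(200, -520, 450) [ 1.04  0.2   0.1   1.52 -0.03  1.38  0.46] err 0.0 0.0
(398, -322, 200) [ 0.73  0.34 -0.17  1.96  0.09  0.81  0.53] err 0.0 0.0
(398, -322, 60) [ 0.69  0.57 -0.12  2.04  0.16  0.5   0.47] err 0.0 0.0
```

View pics/wrist13.png

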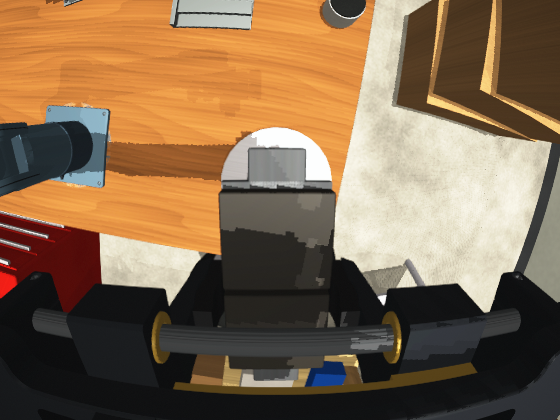

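>>> drive_tool --pt "0.1 0 0.3 -0.09 1" --pt "0.2 0 0.6 -0.18 1" --pt "0.3 0 0.9 -0.27 1" --pt "0.4 -0.05 1 -0.36 1" --pt "0.6 -0.1 1 -0.45 1" --pt "0.8 -0.15 1 -0.47 1" --pt "0.9 -0.2 1 -0.47 1" --pt "0.9 -0.2 1 -0.47 1"

```text
time: 30.7
eef_pos: [149.2, -508.9, 576.3]
tcp_rot: [2.782, 1.371, 0.02]
wrist_force: [-0.1, 1.2, -4.5]
opening: 0.566
```

```bash
python3 - <<'E'
from h import *
np.set_printoptions(precision=1,suppress=True)
g=lambda x,y:(370+x/4.8,200+y/4.8)
c=[bp('top',g(*p),38) for p in [(135,145),(325,130),(338,232),(130,248)]];c=np.array(c);print(c,c.mean(0))
e=np.array([bp('top',g(*p),28) for p in [(103,193),(362,180)]]);print(e,e.mean(0),np.linalg.norm(e[0]-e[1]))
go((250,-480,450),(399,-330,250))
E
```

```text
[[ 529.1 -265.7   38. ]
 [ 536.5 -359.1   38. ]
 [ 486.7 -362.2   38. ]
 [ 478.8 -260.9   38. ]] [ 507.8 -312.    38. ]
[[ 506.5 -251.6   28. ]
 [ 513.  -379.5   28. ]] [ 509.7 -315.5   28. ] 127.9936616442965
t 30.7 q [ 1.1  0.1  0.1  1.3 -0.   1.7  0.6] p [ 149.2 -508.9  576.3] op 0.566 F [-0.1  1.2 -4.5]
z [ 0. -0. -1.] tilt 2.42 yaw of tilt -45.5
angle to -bed normal 32.13 x [ 0.6  0.8 -0. ] y [ 0.8 -0.6  0. ]
-> (250, -480, 450) [0.8 0.6 1.3]
-> (399, -330, 250) [3.  0.8 3.3]
turn to fixture jaw (norm) 0.421
```

```bash
cat >> h.py <<'E'
def tray(yaw=4.35):
    s,R=st();x=np.degrees(np.arctan2(R[1,0],R[0,0]));print('x yaw',x.round(2),'turn to tray',round(-(90+yaw-x)/90,4));print('up in tool',R[2].round(3),'pad up normal',(R@np.array([.079,.029,-.996])).round(3))
    return s,R
def gt(*pts):
    s,R=tray()
    for p in pts: print('->',p,((np.array(p)-s['eef_pos'])@R/100).round(3))
E
python3 -c "
from h import *
gt((230,-470,490),(399,-335,250))"
```

```text
t 30.7 q [ 1.099  0.143  0.135  1.303 -0.037  1.658  0.573] p [ 149.2 -508.9  576.3] op 0.566 F [-0.1  1.2 -4.5]
z [ 0.03  -0.03  -0.999] tilt 2.42 yaw of tilt -45.5
angle to -bed normal 32.13 x [ 0.609  0.793 -0.006] y [ 0.793 -0.608  0.042]
x yaw 52.48 turn to tray -0.4652
up in tool [-0.006  0.042 -0.999] pad up normal [0.042 0.075 0.996]
-> (230, -470, 490) [0.805 0.368 0.874]
-> (399, -335, 250) [2.919 0.786 3.281]
```

>>> drive_tool --pt "0.2 0.07 0.2 -0.09 1" --pt "0.4 0.14 0.45 -0.18 1" --pt "0.6 0.2 0.7 -0.27 1" --pt "0.8 0.25 0.9 -0.36 1" --pt "0.95 0.28 1 -0.43 1" --pt "0.95 0.28 1 -0.46 1" --pt "0.95 0.28 1 -0.46 1"

```text
time: 31.4
eef_pos: [231.6, -454.0, 476.9]
tcp_rot: [2.119, 2.263, -0.004]
wrist_force: [-0.1, 0.2, -3.5]
opening: 0.566
```

```bash
python3 -c "
from h import *
gt((399,-335,350),(399,-335,150))"
```

```text
t 31.4 q [ 1.02   0.101 -0.004  1.573 -0.008  1.427  1.083] p [ 231.6 -454.   476.9] op 0.566 F [-0.1  0.2 -3.5]
z [ 0.029 -0.03  -0.999] tilt 2.4 yaw of tilt -46.4
angle to -bed normal 32.14 x [-0.065  0.997 -0.032] y [0.997 0.066 0.027]
x yaw 93.75 turn to tray -0.0067
up in tool [-0.032  0.027 -0.999] pad up normal [-0.005  0.111  0.993]
-> (399, -335, 350) [1.118 1.715 1.28 ]
-> (399, -335, 150) [1.182 1.661 3.278]
```

>>> drive_tool --pt "0.15 0.25 0.2 0 1" --pt "0.3 0.5 0.4 -0.01 1" --pt "0.45 0.75 0.6 -0.01 1" --pt "0.6 1 0.8 -0.01 1" --pt "0.6 1 0.8 -0.01 1"

```text
time: 31.9
eef_pos: [331.9, -387.0, 395.4]
tcp_rot: [2.101, 2.284, -0.001]
wrist_force: [-0.5, 0.1, -4.5]
opening: 0.569
```

```bash
python3 -c "
from h import *
gt((399,-335,300),(399,-335,150))"
```

```text
t 31.9 q [ 0.875  0.139 -0.114  1.716  0.016  1.25   0.842] p [ 331.9 -387.   395.4] op 0.569 F [-0.5  0.1 -4.5]
z [ 0.028 -0.026 -0.999] tilt 2.19 yaw of tilt -43.3
angle to -bed normal 31.89 x [-0.083  0.996 -0.028] y [0.996 0.084 0.025]
x yaw 94.78 turn to tray 0.0048
up in tool [-0.028  0.025 -0.999] pad up normal [-0.005  0.107  0.994]
-> (399, -335, 300) [0.489 0.687 0.958]
-> (399, -335, 150) [0.531 0.649 2.457]
```

>>> drive_tool --pt "0.12 0.18 0.25 0 1" --pt "0.24 0.36 0.5 0 1" --pt "0.36 0.52 0.75 0 1" --pt "0.44 0.67 1 0 1" --pt "0.44 0.67 1 0 1"

```text
time: 32.4
eef_pos: [397.7, -338.6, 293.3]
tcp_rot: [2.104, 2.288, -0.0]
wrist_force: [-0.5, 0.6, -3.9]
opening: 0.561
```

>>> drive_tool --pt "0.01 0 0.25 0 1" --pt "0.02 0 0.5 0 1" --pt "0.02 0 0.75 0 1" --pt "0.02 0 1 0 1" --pt "0.02 0 1 0 1"

```text
time: 32.9
eef_pos: [397.7, -339.9, 191.8]
tcp_rot: [2.111, 2.287, -0.003]
wrist_force: [0.3, 0.4, -4.1]
opening: 0.57
```

```bash
python3 - <<'E'
from h import *
gt((399,-335,100))
for n in ['top','side','wrist']:
    np.savez(f'pics/{n}14i.npz',**{k:eyes.camera_info(n)[k] for k in 'KRt'})
    p,d=eyes.capture(n);cv2.imwrite(f'pics/{n}14.png',p);np.save(f'pics/{n}14.npy',d)
p=cv2.imread('pics/side14.png');cv2.imwrite('pics/side14c.png',cv2.resize(p[240:420,200:460],None,fx=3,fy=3,interpolation=cv2.INTER_CUBIC))
E
```

```text
t 32.9 q [ 0.75   0.374 -0.163  1.932  0.09   0.813  0.618] p [ 397.7 -339.9  191.8] op 0.57 F [ 0.3  0.4 -4.1]
z [ 0.021 -0.021 -1.   ] tilt 1.69 yaw of tilt -46.1
angle to -bed normal 31.5 x [-0.079  0.997 -0.023] y [0.997 0.08  0.019]
x yaw 94.56 turn to tray 0.0023
up in tool [-0.023  0.019 -1.   ] pad up normal [0.002 0.102 0.994]
-> (399, -335, 100) [ 0.069 -0.     0.917]
```

View pics/side14c.png

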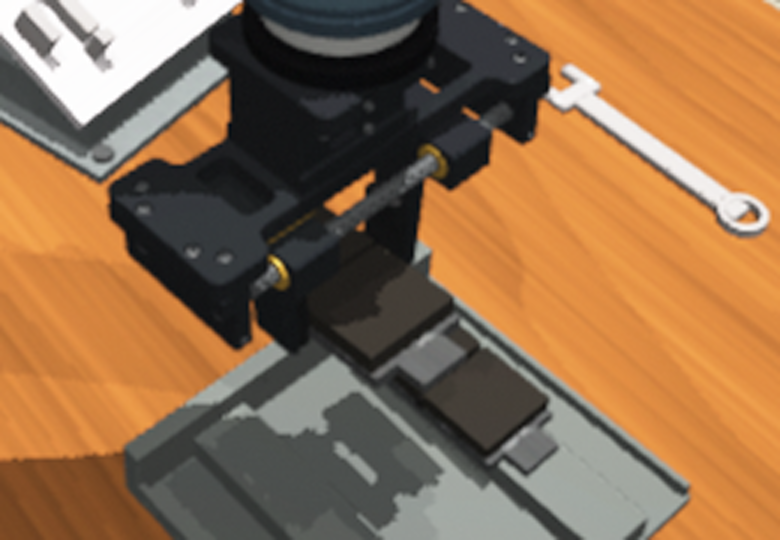

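View pics/wrist14.png

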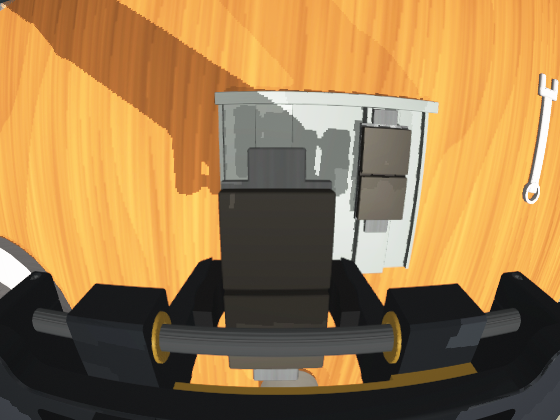

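View pics/top14.png

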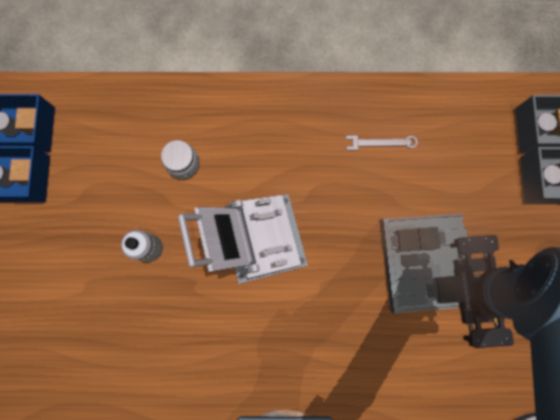

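```bash
python3 - <<'E'
from h import *
np.set_printoptions(precision=1,suppress=True)
w=cv2.imread('pics/wrist14.png');cv2.imwrite('pics/wrist14c.png',cv2.resize(w[80:290,200:450],None,fx=3.2,fy=2.85,interpolation=cv2.INTER_CUBIC))
E
```

```text
(no output)
```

View pics/wrist14c.png

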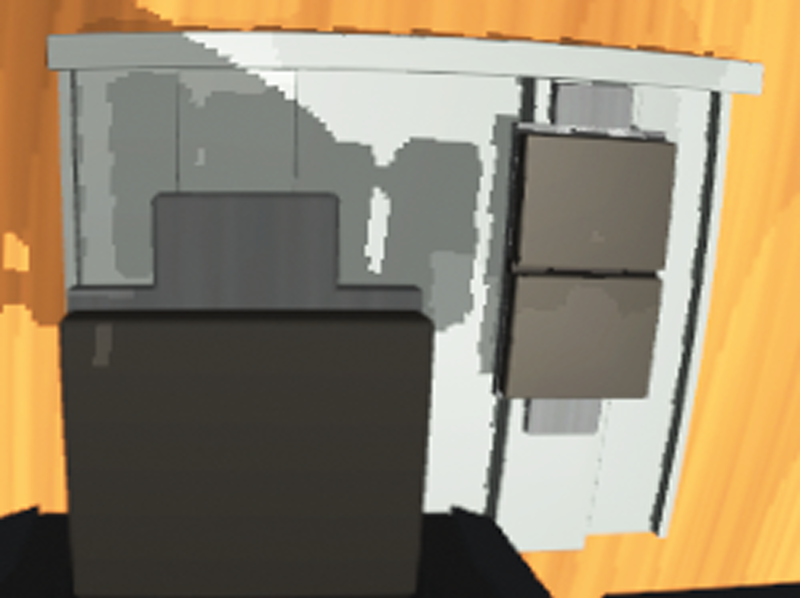

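```bash
cat >> h.py <<'E'
def wbp(i,px,z):
    d=np.array(px,float)-i['K'][:2,2];r=np.hypot(*d);th=r/i['K'][0,0];ray=i['R'].T@np.r_[d/r*np.sin(th),np.cos(th)];cam=-i['R'].T@i['t']
    return cam+ray*(z-cam[2])/ray[2]
E
python3 - <<'E'
from h import *
np.set_printoptions(precision=1,suppress=True)
i=np.load('pics/wrist14i.npz')
f=lambda x,y,z:wbp(i,(200+x/3.2,80+y/2.85),z)
for nm,L in dict(runnerL=[(177,90,22),(178,185,22)],runnerR=[(296,90,22),(297,175,22)],wall=[(75,70,36),(400,72,36),(735,92,36)],mate=[(527,137,38),(675,143,38),(650,397,38),(505,393,38)],ears=[(555,83,28),(633,88,28),(598,433,28),(525,433,28)]).items():
    P=np.array([f(*p) for p in L]);print(nm,P.tolist() and P,P.mean(0))
s,R=st();p=s['eef_pos']
# pad corners visible in the hand: pixel vs expected
E
```

```text
runnerL [[ 377.5 -266.3   22. ]
 [ 380.1 -298.9   22. ]] [ 378.8 -282.6   22. ]
runnerR [[ 413.  -263.5   22. ]
 [ 415.9 -292.7   22. ]] [ 414.5 -278.1   22. ]
wall [[ 348.2 -261.    36. ]
 [ 441.4 -254.2   36. ]
 [ 549.1 -245.1   36. ]] [ 446.2 -253.5   36. ]
mate [[ 481.4 -271.    38. ]
 [ 529.8 -266.3   38. ]
 [ 538.9 -359.2   38. ]
 [ 488.  -361.2   38. ]] [ 509.5 -314.4   38. ]
ears [[ 491.2 -251.6   28. ]
 [ 517.1 -249.5   28. ]
 [ 527.6 -378.5   28. ]
 [ 501.1 -380.1   28. ]] [ 509.2 -314.9   28. ]
t 33.05 q [ 0.8  0.4 -0.2  1.9  0.1  0.8  0.6] p [ 400.4 -340.6  195.2] op 0.565 F [ 1.2  0.2 -3.8]
z [ 0. -0. -1.] tilt 2.08 yaw of tilt -43.4
angle to -bed normal 31.79 x [-0.1  1.  -0. ] y [1.  0.1 0. ]
```

```bash
python3 -c "
from h import *
gt((400.2,-330,100),(400.2,-330,45))"
```

```text
t 33.05 q [ 0.75   0.37  -0.165  1.929  0.089  0.814  0.618] p [ 400.4 -340.6  195.2] op 0.565 F [ 1.2  0.2 -3.8]
z [ 0.026 -0.025 -0.999] tilt 2.08 yaw of tilt -43.4
angle to -bed normal 31.79 x [-0.081  0.996 -0.027] y [0.996 0.082 0.024]
x yaw 94.65 turn to tray 0.0033
up in tool [-0.027  0.024 -0.999] pad up normal [-0.004  0.106  0.994]
-> (400.2, -330, 100) [ 0.131 -0.017  0.949]
-> (400.2, -330, 45) [ 0.146 -0.03   1.498]
```

>>> drive_tool --pt "0.05 0 0.2 0 1" --pt "0.1 -0.01 0.45 0 1" --pt "0.13 -0.02 0.7 0 1" --pt "0.13 -0.02 0.9 0 1" --pt "0.13 -0.02 0.95 0 1" --pt "0.13 -0.02 0.95 0 1"

```text
time: 33.65
eef_pos: [400.5, -331.0, 100.8]
tcp_rot: [2.105, 2.282, -0.001]
wrist_force: [0.1, 0.1, -3.3]
opening: 0.566
```

```bash
python3 - <<'E'
from h import *
gt((400.2,-330,60),(400.2,-330,40))
p,d=eyes.capture('side');cv2.imwrite('pics/side15c.png',cv2.resize(p[240:420,200:460],None,fx=3,fy=3,interpolation=cv2.INTER_CUBIC))
E
```

```text
t 33.65 q [ 0.715  0.509 -0.144  2.004  0.135  0.6    0.561] p [ 400.5 -331.   100.8] op 0.566 F [ 0.1  0.1 -3.3]
z [ 0.027 -0.026 -0.999] tilt 2.15 yaw of tilt -43.6
angle to -bed normal 31.86 x [-0.08   0.996 -0.028] y [0.996 0.081 0.025]
x yaw 94.61 turn to tray 0.0029
up in tool [-0.028  0.025 -0.999] pad up normal [-0.005  0.107  0.994]
-> (400.2, -330, 60) [ 0.022 -0.012  0.407]
-> (400.2, -330, 40) [ 0.027 -0.017  0.607]
```

View pics/side15c.png

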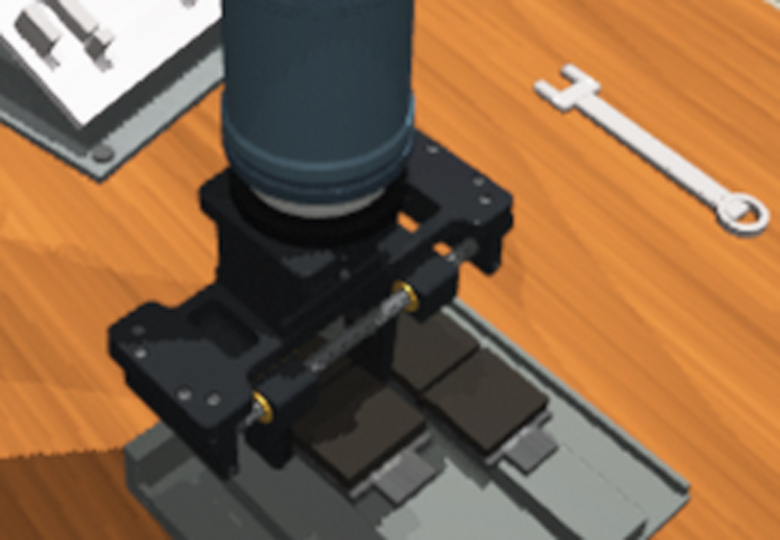

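>>> drive_tool --pt "0.01 -0.01 0.15 0 1" --pt "0.02 -0.01 0.3 0 1" --pt "0.02 -0.01 0.45 0 1" --pt "0.02 -0.01 0.57 0 1" --pt "0.02 -0.01 0.62 0 1" --pt "0.02 -0.01 0.62 0 1" --grip_force 15

```text
time: 34.3
eef_pos: [401.5, -331.1, 39.4]
tcp_rot: [2.104, 2.281, -0.001]
wrist_force: [-0.5, 0.4, -4.2]
opening: 0.568
```

```bash
python3 - <<'E'
from h import *
gt((400.2,-330,30),(400.2,-330,22))
p,d=eyes.capture('wrist');cv2.imwrite('pics/wrist16.png',p)
E
```

```text
t 34.3 q [ 0.692  0.622 -0.117  2.019  0.164  0.471  0.534] p [ 401.5 -331.1   39.4] op 0.568 F [-0.5  0.4 -4.2]
z [ 0.028 -0.027 -0.999] tilt 2.21 yaw of tilt -43.4
angle to -bed normal 31.91 x [-0.08   0.996 -0.029] y [0.996 0.081 0.026]
x yaw 94.61 turn to tray 0.0028
up in tool [-0.029  0.026 -0.999] pad up normal [-0.005  0.107  0.994]
-> (400.2, -330, 30) [ 0.015 -0.015  0.093]
-> (400.2, -330, 22) [ 0.017 -0.017  0.173]
```

View pics/wrist16.png

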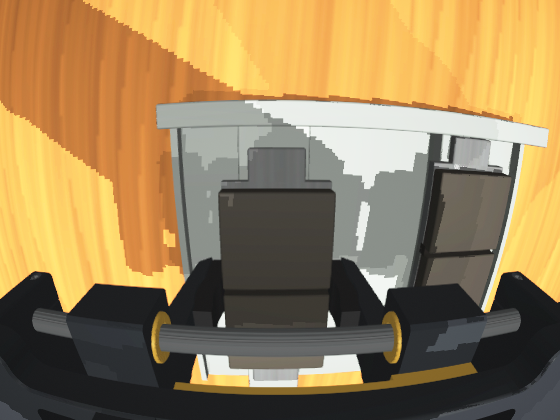

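```bash
python3 - <<'E'
from h import *
i=eyes.camera_info('wrist')
for nm,px,z in [('runL',(238,135),22),('runR',(309,135),22),('earL',(248,148),33),('earR',(305,148),33),('wallA',(200,128),36),('wallB',(350,128),36)]: print(nm,wbp(i,px,z).round(1))
E
```

```text
runL [ 377.5 -264.1   22. ]
runR [ 412.6 -261.4   22. ]
earL [ 383.4 -268.7   33. ]
earR [ 409.8 -266.6   33. ]
wallA [ 361.  -260.2   36. ]
wallB [ 429.4 -254.8   36. ]
```

>>> drive_tool --pt "0 -0.01 0.03 0 1" --pt "0 -0.01 0.06 0 1" --pt "0 -0.01 0.09 0 1" --pt "0 -0.01 0.09 0 1" --grip_force 12

```text
time: 34.75
eef_pos: [400.8, -331.4, 30.4]
tcp_rot: [2.104, 2.281, -0.001]
wrist_force: [0.4, 0.1, -3.7]
opening: 0.568
```

>>> drive_tool --pt "0 0 0.02 0 1" --pt "0 0 0.04 0 1" --pt "0 0 0.05 0 1" --pt "0 0 0.05 0 1" --grip_force 10

```text
time: 35.15
eef_pos: [401.1, -331.6, 25.4]
tcp_rot: [2.104, 2.281, -0.001]
wrist_force: [-0.5, -1.0, -2.9]
opening: 0.574
```

```bash
python3 - <<'E'
from h import *
gt((400.2,-330,21))
p,d=eyes.capture('side');cv2.imwrite('pics/side17c.png',cv2.resize(p[240:420,200:460],None,fx=3,fy=3,interpolation=cv2.INTER_CUBIC))
E
```

```text
t 35.15 q [ 0.688  0.649 -0.11   2.02   0.17   0.442  0.529] p [ 401.1 -331.6   25.4] op 0.574 F [-0.5 -1.  -2.9]
z [ 0.028 -0.027 -0.999] tilt 2.22 yaw of tilt -43.3
angle to -bed normal 31.92 x [-0.08   0.996 -0.029] y [0.996 0.081 0.026]
x yaw 94.6 turn to tray 0.0028
up in tool [-0.029  0.026 -0.999] pad up normal [-0.006  0.108  0.994]
-> (400.2, -330, 21) [ 0.018 -0.008  0.043]
```

View pics/side17c.png

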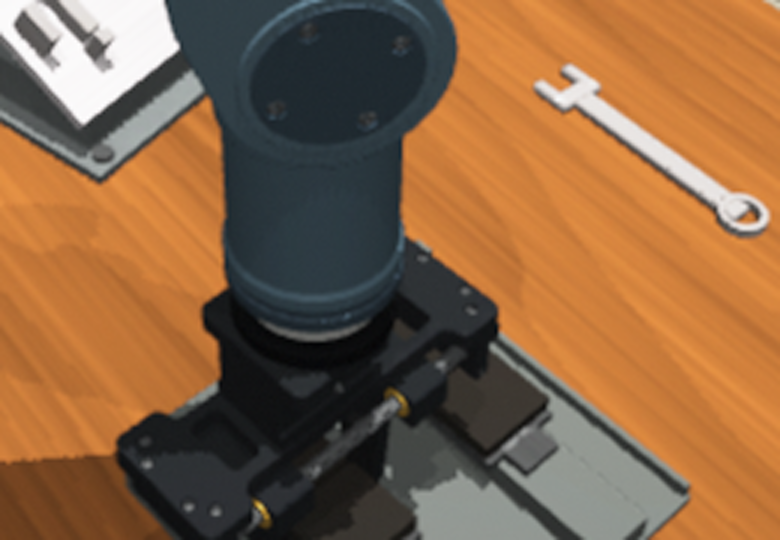

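>>> drive_tool --pt "0 0 0.015 0 1" --pt "0 0 0.03 0 1" --pt "0 0 0.04 0 1" --pt "0 0 0.04 0 1"

```text
time: 35.6
eef_pos: [401.2, -331.8, 21.3]
tcp_rot: [2.104, 2.281, -0.001]
wrist_force: [0.3, -0.7, -2.5]
opening: 0.57
```

```bash
python3 - <<'E'
from h import *
gt((400.2,-330,21))
p,d=eyes.capture('wrist');cv2.imwrite('pics/wrist18.png',p)
E
```

```text
t 35.6 q [ 0.687  0.657 -0.108  2.02   0.172  0.434  0.528] p [ 401.2 -331.8   21.3] op 0.57 F [ 0.3 -0.7 -2.5]
z [ 0.028 -0.027 -0.999] tilt 2.23 yaw of tilt -43.3
angle to -bed normal 31.92 x [-0.08   0.996 -0.029] y [0.996 0.081 0.026]
x yaw 94.6 turn to tray 0.0028
up in tool [-0.029  0.026 -0.999] pad up normal [-0.006  0.108  0.994]
-> (400.2, -330, 21) [ 0.018 -0.009  0.002]
```

View pics/wrist18.png

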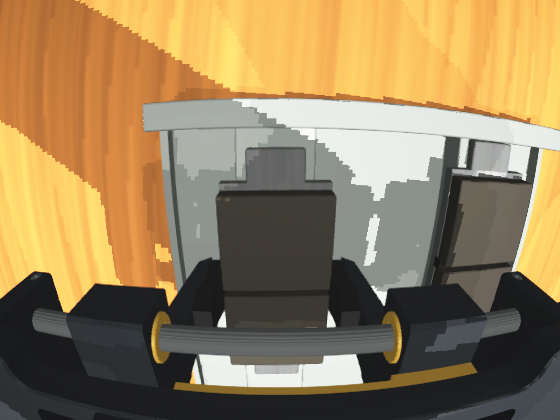

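>>> drive_tool --pt "0 0 0.01 0 1" --pt "0 0 0.02 0 1" --pt "0 0 0.02 0 1"

```text
time: 35.95
eef_pos: [401.4, -331.9, 19.9]
tcp_rot: [2.103, 2.281, -0.001]
wrist_force: [0.1, 0.2, 4.2]
opening: 0.57
```

>>> drive_tool --pt "0 0 0.01 0 1" --pt "0 0 0.02 0 1" --pt "0 0 0.02 0 1"

```text
time: 36.25
eef_pos: [401.4, -332.2, 18.8]
tcp_rot: [2.103, 2.281, -0.002]
wrist_force: [-2.8, 1.8, 12.0]
opening: 0.569
```

```bash
python3 - <<'E'
from h import *
gt((400.2,-330,21))
for n in ['wrist','side']:
    p,d=eyes.capture(n);cv2.imwrite(f'pics/{n}19.png',p)
E
```

```text
t 36.25 q [ 0.685  0.662 -0.106  2.019  0.174  0.43   0.527] p [ 401.4 -332.2   18.8] op 0.569 F [-2.8  1.8 12. ]
z [ 0.028 -0.027 -0.999] tilt 2.25 yaw of tilt -44.3
angle to -bed normal 31.97 x [-0.081  0.996 -0.03 ] y [0.996 0.081 0.026]
x yaw 94.63 turn to tray 0.0031
up in tool [-0.03   0.026 -0.999] pad up normal [-0.006  0.108  0.994]
-> (400.2, -330, 21) [ 0.022 -0.01  -0.022]
```

View pics/wrist19.png

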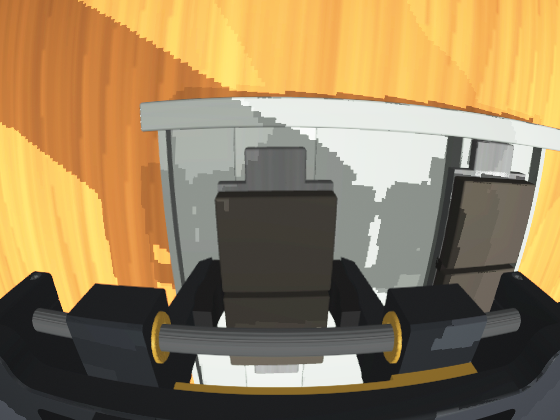

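>>> drive_tool --pt "0 0 -0.015 0 1" --pt "0.015 0 -0.02 0 1" --pt "0.03 0 -0.02 0 1" --pt "0.045 0 -0.02 0 1" --pt "0.06 0 -0.02 0 1" --pt "0.06 0 -0.02 0 1"

```text
time: 36.95
eef_pos: [400.8, -325.7, 20.5]
tcp_rot: [2.103, 2.282, -0.002]
wrist_force: [-0.8, 0.1, -3.7]
opening: 0.571
```

```bash
python3 - <<'E'
from h import *
gt((400.2,-330,21))
i=eyes.camera_info('wrist');p,d=eyes.capture('wrist');cv2.imwrite('pics/wrist20.png',p)
cv2.imwrite('pics/wrist20c.png',cv2.resize(p[90:210,180:380],None,fx=4,fy=4,interpolation=cv2.INTER_CUBIC))
E
```

```text
t 36.95 q [ 0.675  0.655 -0.106  2.03   0.173  0.427  0.518] p [ 400.8 -325.7   20.5] op 0.571 F [-0.8  0.1 -3.7]
z [ 0.028 -0.027 -0.999] tilt 2.23 yaw of tilt -44.1
angle to -bed normal 31.94 x [-0.081  0.996 -0.029] y [0.996 0.082 0.026]
x yaw 94.65 turn to tray 0.0033
up in tool [-0.029  0.026 -0.999] pad up normal [-0.005  0.108  0.994]
-> (400.2, -330, 21) [-0.042 -0.01  -0.004]
```

View pics/wrist20c.png

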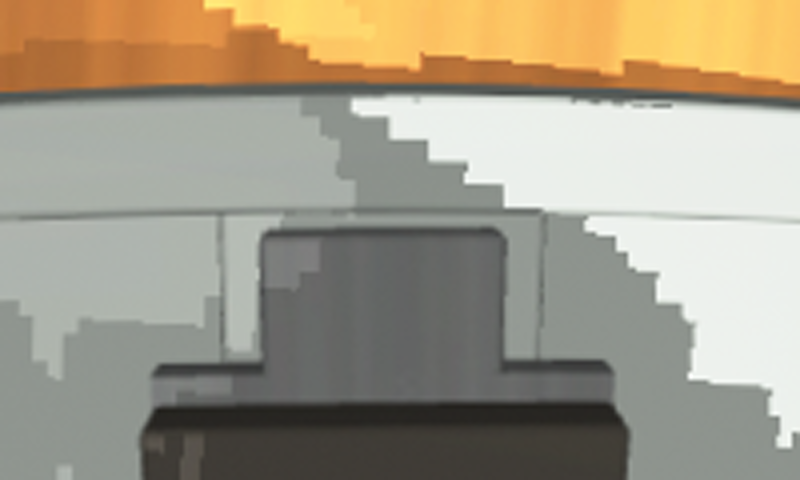

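>>> drive_tool --pt "0.01 0 0 0 1" --pt "0.02 0 0 0 1" --pt "0.03 0 0 0 1" --pt "0.03 0 0 0 1"

```text
time: 37.4
eef_pos: [400.6, -322.9, 20.5]
tcp_rot: [2.103, 2.281, -0.002]
wrist_force: [-0.1, -0.1, -3.1]
opening: 0.567
```

>>> drive_tool --pt "0.01 0 0 0 1" --pt "0.02 0 0 0 1" --pt "0.02 0 0 0 1"

```text
time: 37.7
eef_pos: [400.5, -322.7, 20.8]
tcp_rot: [2.102, 2.278, -0.003]
wrist_force: [-0.3, -5.6, -2.7]
opening: 0.571
```

```bash
python3 - <<'E'
from h import *
gt((400.2,-330,21))
p,d=eyes.capture('wrist')
cv2.imwrite('pics/wrist21c.png',cv2.resize(p[90:210,180:380],None,fx=4,fy=4,interpolation=cv2.INTER_CUBIC))
E
```

```text
t 37.7 q [ 0.666  0.651 -0.102  2.038  0.173  0.42   0.509] p [ 400.5 -322.7   20.8] op 0.571 F [-0.3 -5.6 -2.7]
z [ 0.029 -0.03  -0.999] tilt 2.37 yaw of tilt -45.8
angle to -bed normal 32.1 x [-0.08   0.996 -0.032] y [0.996 0.081 0.026]
x yaw 94.57 turn to tray 0.0025
up in tool [-0.032  0.026 -0.999] pad up normal [-0.006  0.111  0.993]
-> (400.2, -330, 21) [-0.073 -0.009  0.   ]
```

View pics/wrist21c.png

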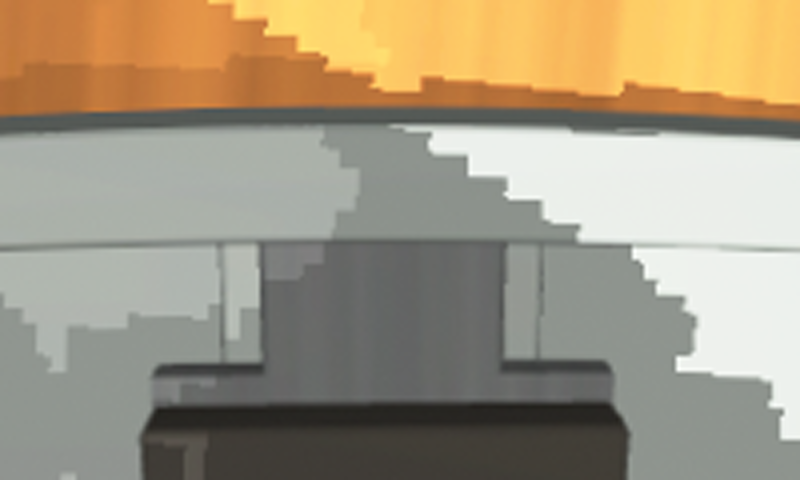

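>>> drive_tool --pt "0.005 0 0.01 0 1" --pt "0.005 0 0.015 0 1" --pt "0.005 0 0.015 0 1" --grip_force 8

```text
time: 38.05
eef_pos: [400.7, -322.7, 19.4]
tcp_rot: [2.102, 2.277, -0.004]
wrist_force: [-0.3, -4.0, -3.0]
opening: 0.566
```

```bash
python3 - <<'E'
from h import *
gt((400.2,-330,21))
E
```

```text
t 38.05 q [ 0.665  0.654 -0.101  2.038  0.174  0.416  0.508] p [ 400.7 -322.7   19.4] op 0.566 F [-0.3 -4.  -3. ]
z [ 0.029 -0.03  -0.999] tilt 2.42 yaw of tilt -45.9
angle to -bed normal 32.15 x [-0.079  0.996 -0.033] y [0.996 0.08  0.027]
x yaw 94.56 turn to tray 0.0023
up in tool [-0.033  0.027 -0.999] pad up normal [-0.007  0.111  0.993]
-> (400.2, -330, 21) [-0.073 -0.01  -0.014]
```

>>> drive_tool --pt "0.005 0 0.01 0 1" --pt "0.005 0 0.012 0 1" --pt "0.005 0 0.012 0 1"

```text
time: 38.35
eef_pos: [400.8, -322.8, 18.8]
tcp_rot: [2.102, 2.277, -0.004]
wrist_force: [-1.7, -2.6, 5.9]
opening: 0.57
```

Pad is pressed lightly on the runner and touching the wall. I'll open slowly.

>>> drive_tool --pt "0 0 0 0 0" --pt "0 0 0 0 -0.16" --pt "0 0 0 0 -0.2" --pt "0 0 0 0 -0.28" --pt "0 0 0 0 -0.36" --pt "0 0 0 0 -0.4" --pt "0 0 0 0 -0.4"

```text
time: 39.05
eef_pos: [400.8, -322.7, 18.8]
tcp_rot: [2.102, 2.277, -0.004]
wrist_force: [0.1, 0.2, -0.4]
opening: 0.702
```

```bash
python3 - <<'E'
from h import *
gt((400.2,-330,21))
p,d=eyes.capture('wrist');cv2.imwrite('pics/wrist22.png',p)
E
```

```text
t 39.05 q [ 0.664  0.655 -0.1    2.039  0.175  0.414  0.507] p [ 400.8 -322.7   18.8] op 0.702 F [ 0.1  0.2 -0.4]
z [ 0.03  -0.031 -0.999] tilt 2.46 yaw of tilt -46.4
angle to -bed normal 32.19 x [-0.079  0.996 -0.033] y [0.996 0.08  0.027]
x yaw 94.55 turn to tray 0.0022
up in tool [-0.033  0.027 -0.999] pad up normal [-0.007  0.112  0.993]
-> (400.2, -330, 21) [-0.073 -0.012 -0.02 ]
```

View pics/wrist22.png

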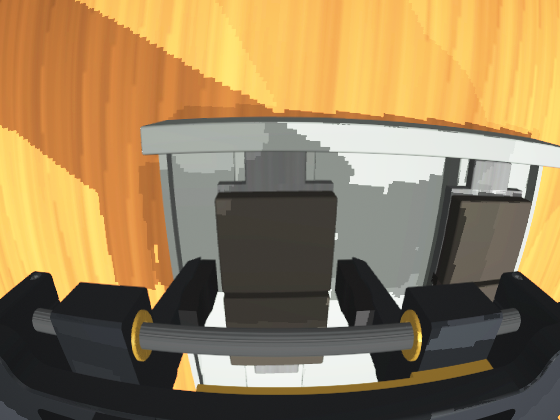

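>>> drive_tool --pt "0 0 -0.1 0 -0.4" --pt "-0.01 0.01 -0.3 0 -0.4" --pt "-0.02 0.02 -0.6 0 -0.4" --pt "-0.03 0.03 -0.9 0 -0.4" --pt "-0.03 0.03 -1 0 -0.4"

```text
time: 39.6
eef_pos: [402.5, -323.4, 122.1]
tcp_rot: [2.099, 2.273, -0.003]
wrist_force: [-0.1, -0.1, 0.4]
opening: 0.7
```

>>> drive_tool --pt "-0.2 -0.1 -0.3 0 -0.4" --pt "-0.4 -0.1 -0.6 0 -0.4" --pt "-0.6 -0.1 -1 0 -0.4" --pt "-0.8 -0.1 -1 0 -0.4" --pt "-0.8 -0.1 -1 0 -0.4"

```text
time: 40.1
eef_pos: [395.1, -403.4, 225.7]
tcp_rot: [2.101, 2.267, -0.005]
wrist_force: [-0.1, 0.9, -1.0]
opening: 0.698
```

```bash
python3 - <<'E'
from h import *
np.set_printoptions(precision=1,suppress=True)
st()
for n in ['top','side','wrist']:
    np.savez(f'pics/{n}23i.npz',**{k:eyes.camera_info(n)[k] for k in 'KRt'})
    p,d=eyes.capture(n);cv2.imwrite(f'pics/{n}23.png',p)
    if n=='wrist': cv2.imwrite('pics/wrist23c.png',cv2.resize(p[80:290,180:430],None,fx=3.2,fy=2.85,interpolation=cv2.INTER_CUBIC))
E
```

```text
t 40.1 q [ 0.8  0.4 -0.1  1.8  0.1  0.9  0.7] p [ 395.1 -403.4  225.7] op 0.698 F [-0.1  0.9 -1. ]
z [ 0. -0. -1.] tilt 2.92 yaw of tilt -46.5
angle to -bed normal 32.6 x [-0.1  1.  -0. ] y [1.  0.1 0. ]
```

View pics/wrist23c.png

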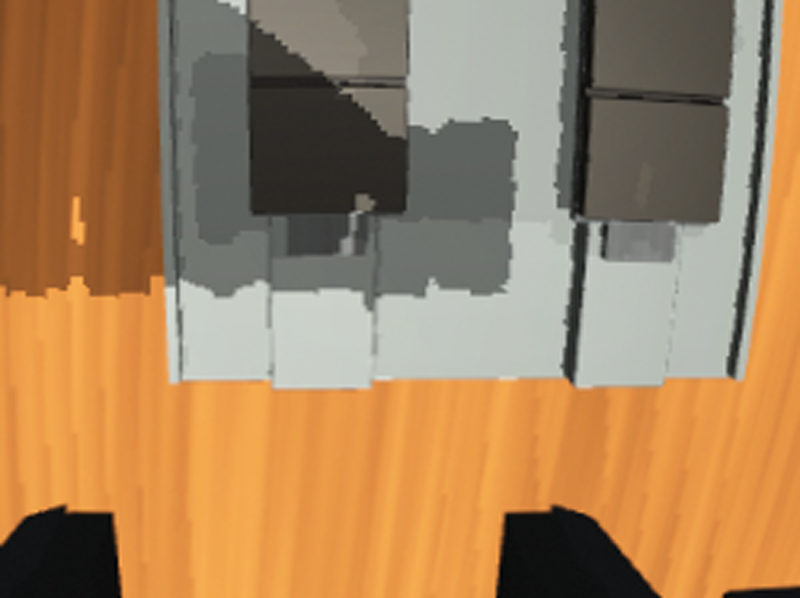

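View pics/side23.png

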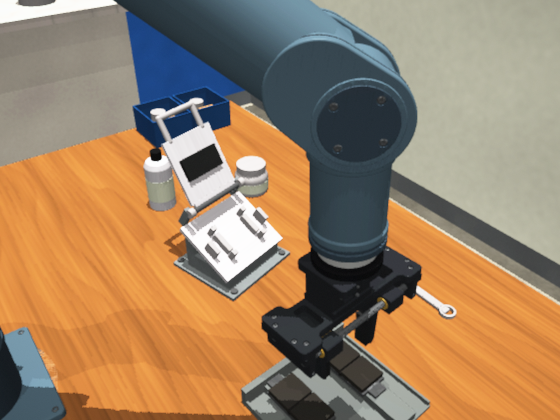

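```bash
python3 - <<'E'
import cv2
p=cv2.imread('pics/wrist23.png');cv2.imwrite('pics/wrist23d.png',cv2.resize(p[30:190,200:440],None,fx=3.3,fy=3.3,interpolation=cv2.INTER_CUBIC))
E
```

```text
(no output)
```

View pics/wrist23d.png

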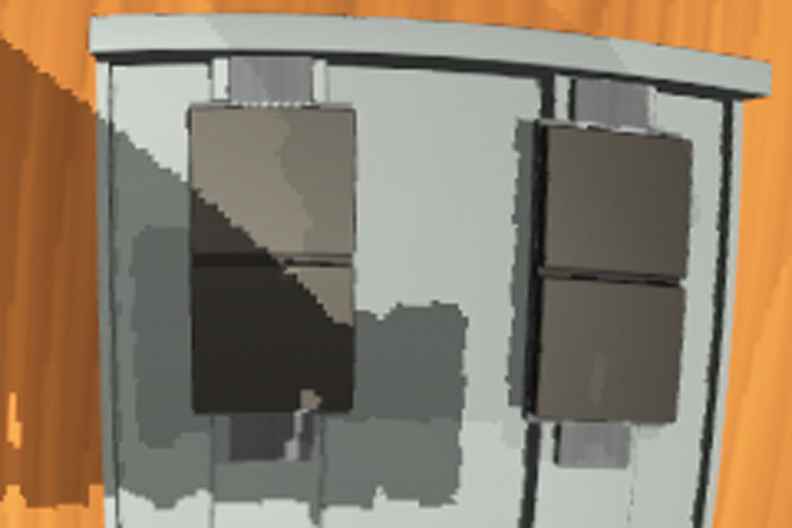

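```bash
python3 - <<'E'
from h import *
np.set_printoptions(precision=1,suppress=True)
i=np.load('pics/wrist23i.npz');f=lambda x,y,z:wbp(i,(200+x/3.3,30+y/3.3),z)
a=np.array([f(*p,38) for p in [(190,105),(355,107),(353,411),(192,411)]]);b=np.array([f(*p,38) for p in [(543,125),(691,140),(675,422),(526,416)]])
for c in (a,b):
    d=(c[0]+c[1]-c[2]-c[3]);print(c.mean(0),'yaw from y',np.degrees(np.arctan2(-d[0],d[1])),np.linalg.norm(c[0]-c[1]),np.linalg.norm(c[1]-c[2]))
D=b.mean(0)-a.mean(0);t=np.radians(4.5);print('in tray',D[0]*np.cos(t)+D[1]*np.sin(t),-D[0]*np.sin(t)+D[1]*np.cos(t))
st()
E
```

```text
[ 400.4 -321.9   38. ] yaw from y 4.751357733426968 49.265251345513796 94.44801706388498
[ 508.  -314.9   38. ] yaw from y 3.9629932299797868 50.49172186007038 93.40477802601764
in tray 107.86149984339325 -1.3847133698267529
t 40.25 q [ 0.8  0.4 -0.2  1.8  0.1  0.9  0.7] p [ 394.9 -398.9  223.4] op 0.702 F [ 0.1  0.4 -0.6]
z [ 0. -0. -1.] tilt 2.57 yaw of tilt -44.9
angle to -bed normal 32.26 x [-0.1  1.  -0. ] y [1.  0.1 0. ]
```

Pad lies within about 2 mm of the runner's middle line, aligned, and home like its mate. The lid is open and the tool is clear, so I'm handing in.

```bash
python3 -c "
from bench import bot
print(bot.close_job())"
```

```text
the job is handed in; nothing more can be done
None
```

The pad is on the free runner, released and up against the stop wall. The lid rests open by itself, and I handed the job in at about 40 s of the 72 s allowed; no verdict was reported.

**What I did**
- **Tilting the tool:** the move commands cannot tilt it, so I drove the arm past its reach limits. That gave the roughly 30° needed for the fixture and took it back out afterwards.
- **Lid and pad:** I swung the lid over by its bar and released it open. I then gripped the pad across its 50 mm, lifted it square to the bed and brought the tool back to vertical.
- **Placing:** I set the pad on the runner with light pressure. The wrist force between moves peaked at about +12 N, or about 16 N with the pad's weight. I then slid it to the wall with about 6 N and let go.

**Last checks, by camera**

| Check | Result |
|---|---|
| Distance from the runner's middle line | about 2 mm |
| Direction relative to the tray | within about 0.5° |
| Gap to the wall | none visible; touches the wall like the other pad |
| Lid | open |
| Can, tin, wrench, other pad | look unmoved |
| Wrist force after release | about zero |

**Where the checks disagreed or were thin**
- **Scatter between measurements:** the distance between the two pads came out at 107.9 mm, against the nominal 110. The new pad appeared 1.4 mm nearer the wall than its mate. I put both down to reading error.
- **Joint 2 limit:** it once read -0.373 rad against the stated limit of -0.37, during the first approach. I could not tell whether that counts as passing its range.
- **Flatness:** I judged this only from the contact force and the pictures.

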